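# Kit two heat-sink bars and lock the keeper bar

## Task

Load the sloping kitting stand: lay the long heat-sink bar, fins up, in the long pocket first, then the short one in the short pocket, each flat on its pocket's floor before you let go of it. Then swing the steel keeper bar across them until it is fully home in its detent, let go, and leave the screwdriver, the circuit module and the red bin where they are.

Things in the scene. Friction and masses are not known exactly. Their poses are not given: they have to be found in the camera images.
- sink_long: the long heat-sink bar: plain aluminium, 130 x 24 x 28 mm (length, width, height), fins running lengthwise on top, about 0.14 kg, loose, lying fins up on the blue mat (2 mm thick). Origin: centre of its underside; x along its length, y across, z up out of the fins. Either end may lead.
- sink_short: the short heat-sink bar: same section and look, 92 x 24 x 28 mm, about 0.10 kg, loose, lying fins up on the mat. Origin and axes as for the long one.
- bed: grey bed of the fixed kitting stand, 180 x 290 x 12 mm, sloping 30 degrees and rising roughly to the robot's left; its heading varies. Origin: centre of its upper face (also the floor of both pockets), 64 mm above the table; x runs up the slope, y level across it (roughly to the robot), z square to the face, leaning to the robot's right. The tool must lean with the bed to place a bar.
- pocket_long (a point): centre of the floor of the long pocket (at x 0, y +40 mm of the bed, the row nearer the robot): a shallow tray of black walls 5 mm thick and 7 mm high, 142 x 30 mm inside, its length along the bed's x. Axes as the bed.
- pocket_short (a point): centre of the floor of the short pocket (at x 0, y -40 mm of the bed, the farther row), the same but 104 x 30 mm inside. Axes as the bed.
- keeper (a joint): angle of the steel keeper bar (rad) about the bed's z: 0 = shut, across both bars against its stop; about 1.5 = open, pointing up the slope; limit 1.9. Stays where left (1 N). 16 mm wide, 10 mm thick, underside 31 mm above the bed, 3 mm over seated bars. From 0.12 rad a sprung ball in the catch block resists with 5 to 10 N at the knob; at 0.02 it snaps up behind the bar and holds it shut.
- keeper_knob (a point): grip point on the axis of the keeper bar's upright black round knob: 16 mm in diameter, 40 mm tall, standing along the bed's z on top of the bar, 165 mm from the hinge. This point is 20 mm above the bar's upper face, half way up the knob, 61 mm above the bed. Open, the knob's top stands up to 0.23 m above the table.
- keeper_hinge (a point): point on the keeper's hinge axis, level with the keeper's underside (31 mm above the bed), at x -15 mm, y -120 mm of the bed. The shut keeper points from here along the bed's +y, the open one along its +x.
- screwdriver: a loose screwdriver, 200 mm long, lying on the mat; bystander, origin under the middle of its length.
- module: a loose green circuit board module, 100 x 140 mm, 32 mm high; bystander, origin at the centre of its underside.
- parts_bin: an empty loose red bin, 120 x 100 x 60 mm; bystander, origin at the centre of its underside.

How it is judged:
By the outcome, as a careful person would: the job done as asked, in the order asked, and still so for the second after the job is handed in, with the robot touching nothing.
It also fails if it takes over 72 s, if anything falls off the work surface, if the arm or the gripper's body presses on something with over 40 N, if the wrist force passes 120 N, or if a joint passes its speed limit or range.

## Robot

A 6-joint arm with a two-finger parallel gripper is mounted at the origin on the work surface. World frame = base frame: x ahead of the robot, y to its left, z up, the work surface at z = 0. Lengths are in m, angles in degrees, forces in N, time in s.
With the tool pointing down it reaches from about 0.375 to 0.9 m from the base axis. Payload 3.1 kg.
Tool frame: the origin (TCP) lies at the very end of the fingers, on their centre line; the grasp point (between the pads) lies 19 mm behind it (bot.tcp_to_grasp is the distance from the TCP to the grasp point, in m); z points along the fingers, y is the line along which they close (so a half turn about z gives the same grasp; the last joint's range is limited). The gripper opens to 87 mm and grips with 3 to 60 N. Pads are 19 mm wide; open, the fingers measure 117 mm over their backs; the gripper's body (75 mm by 190 mm) begins 51 mm behind the grasp point.
Start: joints at [-79.269, 30.224, 82.088, -0, 67.689, -10.227], TCP at [0.224, -0.584, 0.223] pointing down, gripper open.
Joint ranges: [-176.69, 176.69], [-43.24, 126.21], [12.49, 139.97], [-82, 262], [0, 151.66], [-163.58, 163.58]. Speed limits (degrees/s): [159.86, 159.86, 180, 180, 180, 180].

## Interface

Orientations are given as a 3x3 rotation matrix whose columns are the frame's x, y, z axes.
In Python, from rig import telemetry, capture, camera_info, job, bot gives the robot as it stands. The module is installed in compiled form; this text tells all that it offers.
- The arm moves only by the tool carry_out, never from a script. Its argument "deltas" is a list that holds one entry, the list of rows, each a list of 7 numbers: the shift along the tool's x, y, z scaled (see below), then the turn, a rotation vector about the tool's x, y, z scaled (see below), then the closure, from -1 (fully open) to 1 (shut). In form: [[[dx, dy, dz, ax, ay, az, claw], ...]]. A call has exactly 10 rows; each row is the pose to reach, as a shift and turn from the pose commanded when the call began, along the tool's axes at that moment, turning the shorter way round; what a row does not reach only later rows make up. The controller multiplies each number of a shift by 15 cm and each number of a turn by 360 degrees. A row lasts 1/12 s, in which the tool goes at most 41.7 mm and 7.16 degrees, less where a joint would pass 70% of its speed; a pose out of reach is approached as far as the arm can. A call with a number of a shift or a turn outside -1 to 1 is refused whole. A call with a gripper value outside its range is refused whole. The fingers move at their own pace and stop on an object; the grip force is fixed at half the most. Time passes only in rows, so rows that repeat a pose let the fingers close, or fill a call up. It gives the time, the measured TCP pose, the force, the opening and the grip force at its end, in the units of the state.
- telemetry.read_state(): the state, without advancing time (a new reading comes with each control period).
- capture(name): name is "scene" or "top"; returns the picture (420x560x3 uint8, red, green, blue); there is no depth.
- camera_info(name): a dict with "mtx" (3x3 intrinsics, pixels), "k1" (the pictures are not rectified: a ray, as slopes to the right and down, at radius r is drawn at 1 + k1 r^2 times it, then the intrinsics apply), "cam_to_world" (4x4, takes a point from camera to world coordinates). Camera axes: x right, y down, z forward; pixel columns grow to the right and rows downward; lengths in m; the calibration is good to about 2 mm. A picture is of the moment at which its call begins. camera_info takes no time and is no camera call.
- job.hand_in(): hands the job in; it is judged then, once.
The state is a dict: "time_s": time; "joint_positions": joint angles; "qvel": joint speeds; "tau": joint torques, N m; "position": TCP position; "tcp_rot": TCP orientation; "force": force on the tool from outside, world axes, zero at the start; "moment": the same for the moment, N m; "opening": opening from 0.0 (shut) to 1.0 (fully open); "grasp_force": force on a finger pad.
Only numpy, scipy, OpenCV 4.12 (cv2) and the standard library are available. Lean on these libraries where they do the work, as an engineer would, in place of code of your own. Each camera call takes 0.05 s, during which the arm holds its last target. There are 200 camera calls.

## Working session

There is one attempt and no reset: what is moved stays moved. The work goes in short steps, Python scripts to look and compute and a tool call to move; the robot and the scene stay as the last step left them, time stands still between calls to the robot, and variables do not carry over. Pictures are saved under pics/ and viewed, at most 10 in all, crops included, and the job is handed in when it is done.

Besides the shell and the picture viewer there is one more tool, called after "Call:" as name([rows], argument=value, ...), one row to a line, values as JSON. carry_out: Moves the arm, as the interface text tells. Its arguments: {"type":"object","properties":{"deltas":{"type":"array","items":{"type":"array","items":{"type":"array","items":{"type":"number"}}}}},"required":["deltas"]}

```bash
mkdir -p pics; cat > h.py <<'E'
import numpy as np, cv2
from rig import telemetry, capture, camera_info, job, bot
E
python3 - <<'E'
from h import *
for n in("scene","top"):
    im=capture(n); cv2.imwrite(f"pics/{n}0.png",im[:,:,::-1]); c=camera_info(n)
    print(n,np.round(c["mtx"],2).tolist(),c["k1"],np.round(c["cam_to_world"],4).tolist())
s=telemetry.read_state(); print(s,bot.tcp_to_grasp)
E
```

```text
scene [[421.91, 0.0, 276.12], [0.0, 421.91, 207.14], [0.0, 0.0, 1.0]] -0.038370604878470854 [[0.5897, 0.4691, -0.6574, 1.2768], [0.8075, -0.3288, 0.4897, -0.431], [0.0135, -0.8197, -0.5727, 0.6697], [0.0, 0.0, 0.0, 1.0]]
top [[522.26, 0.0, 287.94], [0.0, 522.26, 208.1], [0.0, 0.0, 1.0]] -0.150409605297681 [[0.0154, -0.9881, 0.153, 0.4046], [-0.9999, -0.0146, 0.0061, 0.0755], [-0.0038, -0.1531, -0.9882, 1.3752], [0.0, 0.0, 0.0, 1.0]]
{'time_s': 0.1, 'joint_positions': array([-7.92683304e+01,  3.02753894e+01,  8.21494298e+01, -1.26906821e-03,
        6.76884535e+01, -1.02263846e+01]), 'qvel': array([ 0.0403402 , -0.17804216, -0.16331297,  0.0441123 , -0.04379668,
       -0.01969544]), 'tau': array([-2.73730338e-04, -4.40986919e+01, -1.77150428e+01,  6.35060831e-02,
        5.33646403e-02, -3.44850787e-05]), 'position': array([ 0.22345867, -0.58298057,  0.22164858]), 'tcp_rot': array([[ 9.33839584e-01,  3.57691879e-01, -3.88265595e-04],
       [ 3.57691937e-01, -9.33837631e-01,  1.93858669e-03],
       [ 3.30839691e-04, -1.94920846e-03, -9.99998046e-01]]), 'force': array([-0.09245458, -0.17841489,  0.67437577]), 'moment': array([ 0.03704017,  0.01277493, -0.00241721]), 'grasp_force': 0.0, 'opening': 0.998393974236313} 0.0187
```

View pics/scene0.png

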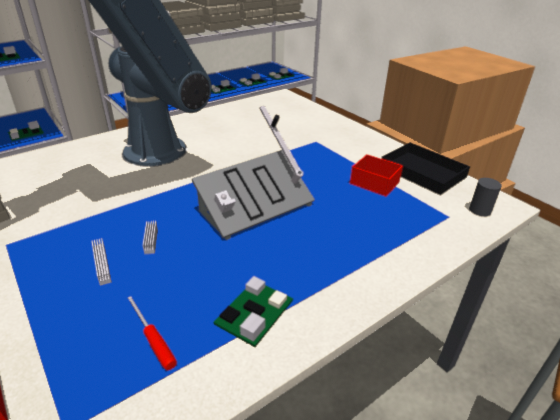

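View pics/top0.png

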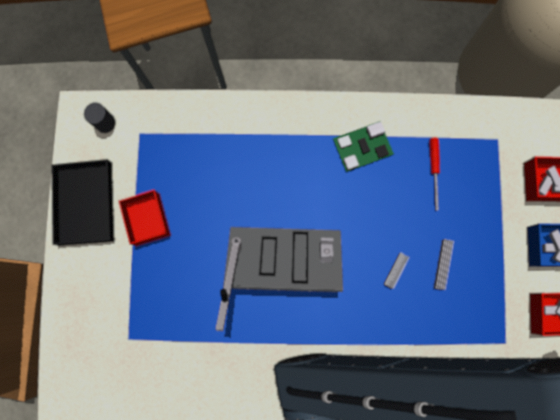

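```bash
python3 - <<'E'
import cv2,numpy as np
s=cv2.imread("pics/scene0.png");t=cv2.imread("pics/top0.png")
R=lambda a,k:cv2.resize(a,None,fx=k,fy=k,interpolation=cv2.INTER_CUBIC)
cv2.imwrite("pics/a1.png",R(s[95:245,180:330],4))
o=np.zeros((600,780,3),np.uint8)
o[:360]=R(t[220:340,205:465],3); o[360:,:240]=R(s[210:290,85:165],3)
cv2.imwrite("pics/a2.png",o)
E
```

```text
(no output)
```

View pics/a1.png

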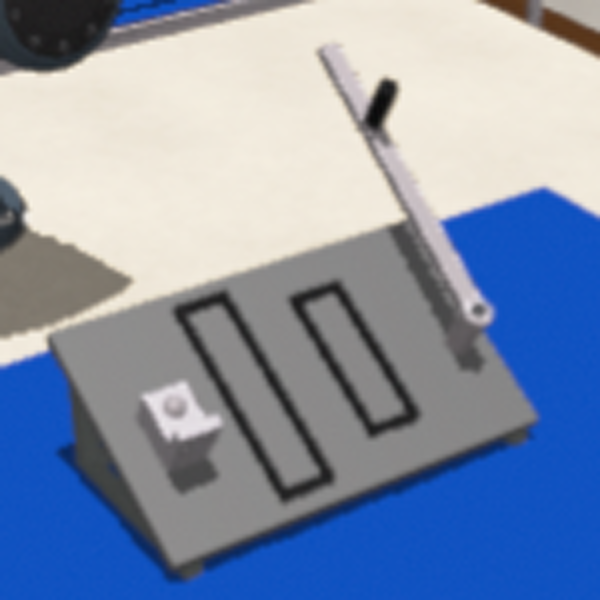

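View pics/a2.png

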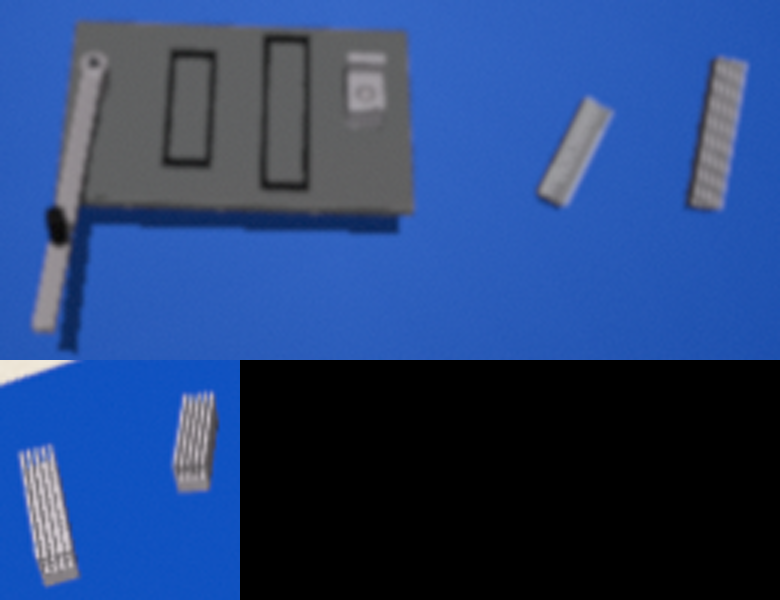

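The scene view shows the bed rising toward the robot: its high edge runs from about (192,180) to (280,151). The keeper is open on the robot's left, and both pockets are empty. The two bars lie to the robot's right, around (101,262) and (150,237) in scene. The pictures contradict the text's "rises to the left", so I'll fit the poses from both views.

```bash
cat >> h.py <<'E'
from scipy.optimize import least_squares
from scipy.spatial.transform import Rotation as Ro
CI={n:camera_info(n) for n in("scene","top")}
def proj(n,P):
    c=CI[n];T=np.linalg.inv(c["cam_to_world"]);p=np.atleast_2d(P)@T[:3,:3].T+T[:3,3]
    s=p[:,:2]/p[:,2:];s=s*(1+c["k1"]*(s**2).sum(1,keepdims=True))
    return s@c["mtx"][:2,:2].T+c["mtx"][:2,2]
def fit(obs,x0,pose):
    # obs: list of (cam, localpoint, pix)
    f=lambda x:np.concatenate([proj(n,pose(x)[0]@np.array(l)+pose(x)[1])[0]-p for n,l,p in obs])
    r=least_squares(f,x0,loss="soft_l1"); return r.x,f(r.x).reshape(-1,2)
up=lambda u,v,k,ox,oy:np.array([(u+.5)/k-.5+ox,(v+.5)/k-.5+oy])
S1=lambda u,v:up(u,v,4,180,95)
T1=lambda u,v:up(u,v,3,205,220)
S2=lambda u,v:up(u,v-360,3,85,210)
E
cat > m.py <<'E'
from h import *
pose6=lambda x:(Ro.from_rotvec(x[3:]).as_matrix(),x[:3])
def rect(n,xs,y,hw,z,pix): return [(n,(sx*xs,y+sy*hw,z),p) for (sx,sy),p in zip([(1,1),(1,-1),(-1,-1),(-1,1)],pix) if p is not None]
s,t="scene","top"
o =rect(s,.09,0,.145,0,[S1(50,340),None,S1(537,418),S1(178,562)])
o+=rect(s,.076,.04,.02,.007,[S1(177,312),S1(228,293),S1(332,480),S1(286,502)])
o+=rect(s,.057,-.04,.02,.007,[S1(292,298),S1(340,282),S1(417,412),S1(373,436)])
o+=rect(t,.09,0,.145,0,[T1(412,212),None,T1(77,22),T1(408,32)])
o+=rect(t,.076,.04,.02,.007,[T1(308,190),T1(262,187),T1(262,35),T1(309,38)])
o+=rect(t,.057,-.04,.02,.007,[T1(211,166),T1(164,164),T1(170,50),T1(216,52)])
o+=[(s,(-.015,-.12,.041),S1(479,311)),(t,(-.015,-.12,.041),T1(94,62))]
c=np.cos(np.pi/6);R0=np.array([[-c,0,.5],[0,-1,0],[.5,0,c]])
x,r=fit(o,np.r_[.5,.1,.064,Ro.from_matrix(R0).as_rotvec()],pose6)
R,p=pose6(x);print("bed",p.round(4));print(R.round(4));print("tilt",np.degrees(np.arccos(R[2,2])),"y level",R[2,1]);print(r.round(1).tolist())
# keeper angle from knob top
k=lambda a,z:p+R@np.array([-.015+.165*np.sin(a),-.12+.165*np.cos(a),z])
f=lambda a:np.r_[proj(s,k(a[0],.081))[0]-S1(390,86),proj(t,k(a[0],.081))[0]-T1(55,212)]
q=least_squares(f,[1.5]);print("keeper",q.x,q.fun.round(1))
def bar(L,ob):
    pz=lambda x:(Ro.from_euler("z",x[3]).as_matrix(),x[:3]); out=None
    for y0 in(0.,1.5,-1.5):
        z=fit([(n,(a*L/2,b*.012,h),q) for n,a,b,h,q in ob],np.r_[.5,-.3,.002,y0],pz)
        if out is None or abs(z[1]).sum()<abs(out[1]).sum(): out=z
    print("bar",L,out[0].round(4),np.degrees(out[0][3]).round(2));print(out[1].round(1).tolist())
# bar x taken pointing away (+X), so +y is world left (image left in top)
bar(.13,[(t,1,1,.028,T1(716,57)),(t,1,-1,.028,T1(748,62)),(t,-1,-1,.028,T1(721,210)),(t,-1,1,.028,T1(687,207)),
 (s,-1,-1,.028,S2(19,452)),(s,-1,1,.028,S2(52,447)),(s,1,-1,0,S2(45,585)),(s,1,1,0,S2(78,577))])
bar(.092,[(t,1,1,.028,T1(588,96)),(t,1,-1,.028,T1(614,111)),(t,-1,-1,.028,T1(563,208)),(t,-1,1,.028,T1(537,195)),
 (s,-1,-1,.028,S2(183,392)),(s,-1,1,.028,S2(214,393)),(s,1,-1,0,S2(178,493)),(s,1,1,0,S2(208,490))])
E
python3 m.py
```

```text
bed [0.4826 0.0917 0.0625]
[[-0.8657 -0.0183  0.5003]
 [ 0.009  -0.9997 -0.021 ]
 [ 0.5005 -0.0137  0.8656]]
tilt 30.04777079579006 y level -0.013710044522772177
[[-0.7, -0.6], [1.6, 0.4], [-0.5, 2.7], [-0.5, -0.4], [-0.2, -0.1], [1.5, -0.1], [-0.2, -0.3], [-0.2, -0.0], [0.0, -0.2], [1.6, 0.9], [0.3, -0.2], [1.0, 0.1], [-0.7, -0.4], [-0.4, 0.1], [0.6, -0.1], [-0.6, 0.3], [0.6, 0.2], [0.4, -0.3], [0.1, 0.0], [-0.6, 0.1], [-0.0, 0.1], [0.2, -0.0], [0.0, 0.3], [-0.1, 1.0]]
keeper [1.64743256] [0.2 0.1 0.  1. ]
bar 0.13 [ 0.4709 -0.3259  0.0042 -0.2022] -11.59
[[1.4, 0.3], [-0.4, 0.6], [-0.2, 0.2], [2.3, -0.7], [0.4, 0.0], [-0.0, -0.9], [0.2, 0.6], [0.6, 0.1]]
bar 0.092 [ 0.4536 -0.1997  0.0041 -0.4893] -28.03
[[0.4, 1.1], [-0.1, 0.5], [0.6, -0.3], [1.1, -0.4], [0.8, 0.8], [0.2, -0.2], [0.2, -0.3], [0.5, -0.1]]
```

```bash
cat >> h.py <<'E'
def plan(p1,R1,n=1,st=None):
    """print last-row deltas of n equal calls from the present pose (or st) to p1,R1"""
    if st is None: s=telemetry.read_state(); p0,R0=s["position"],s["tcp_rot"]
    else: p0,R0=st
    rv=Ro.from_matrix(R0.T@R1).as_rotvec()
    for i in range(n):
        Ra=R0@Ro.from_rotvec(rv*i/n).as_matrix()
        print("  ",np.round(Ra.T@(p1-p0)/n/.15,3).tolist(),np.round(rv/n/(2*np.pi),4).tolist())
    return p1,R1
def down(yaw):
    c,s=np.cos(np.radians(yaw)),np.sin(np.radians(yaw)); return np.array([[c,s,0],[s,-c,0],[0,0,-1.]])
def st():
    s=telemetry.read_state(); print("t",round(s["time_s"],2),"p",s["position"].round(4),"F",s["force"].round(1),"M",s["moment"].round(2),"open",round(s["opening"],3),"grip",round(s["grasp_force"],1),"q",s["joint_positions"].round(0)); return s
LB=np.array([.4709,-.3259]);LY=-11.6;SB=np.array([.4536,-.1997]);SY=-28.
psi=.0145;c30=np.cos(np.pi/6)
BX=np.array([-c30*np.cos(psi),c30*np.sin(psi),.5]);BY=np.array([-np.sin(psi),-np.cos(psi),0]);BR=np.stack([BX,BY,np.cross(BX,BY)],1)
BP=np.array([.4826,.0917,.0630])
bed=lambda x,y,z:BP+BR@np.array([x,y,z])
TR=np.stack([-BR[:,0],BR[:,1],-BR[:,2]],1)
E
python3 - <<'E'
from h import *
a=plan(np.r_[LB,.09],down(LY),3)
plan(np.r_[LB,.0125],down(LY),1,a)
print(bed(0,.04,0),bed(0,-.04,0),bed(.15,-.12,.061))
E
```

```text
[0.718, -0.336, 0.293] [-0.0001, 0.0, 0.0301]
   [0.642, -0.466, 0.293] [-0.0001, 0.0, 0.0301]
   [0.542, -0.578, 0.293] [-0.0001, 0.0, 0.0301]
   [0.0, 0.0, 0.517] [0.0, 0.0, 0.0]
[0.48202002 0.0517042  0.063     ] [0.48317998 0.1316958  0.063     ] [0.38494658 0.21312869 0.19082755]
```

Call:
carry_out([
  [[0.18, -0.08, 0.07, 0, 0, 0.0075, -0.4], [0.36, -0.17, 0.15, 0, 0, 0.015, -0.4], [0.54, -0.25, 0.22, 0, 0, 0.0225, -0.4], [0.718, -0.336, 0.293, 0, 0, 0.03, -0.4], [0.718, -0.336, 0.293, 0, 0, 0.03, -0.4], [0.718, -0.336, 0.293, 0, 0, 0.03, -0.4], [0.718, -0.336, 0.293, 0, 0, 0.03, -0.4], [0.718, -0.336, 0.293, 0, 0, 0.03, -0.4], [0.718, -0.336, 0.293, 0, 0, 0.03, -0.4], [0.718, -0.336, 0.293, 0, 0, 0.03, -0.4]],
])

```text
time_s: 0.93
position: [0.3055, -0.4992, 0.179]
tcp_rot: [[0.985, 0.175, 0.0], [0.175, -0.985, -0.001], [0.0, 0.001, -1.0]]
force: [0.6, -0.2, 0.2]
opening: 0.706
grasp_force: 0.0
```

Call:
carry_out([
  [[0.16, -0.12, 0.07, 0, 0, 0.0075, -0.4], [0.32, -0.23, 0.15, 0, 0, 0.015, -0.4], [0.48, -0.35, 0.22, 0, 0, 0.0225, -0.4], [0.642, -0.466, 0.293, 0, 0, 0.03, -0.4], [0.642, -0.466, 0.293, 0, 0, 0.03, -0.4], [0.642, -0.466, 0.293, 0, 0, 0.03, -0.4], [0.642, -0.466, 0.293, 0, 0, 0.03, -0.4], [0.642, -0.466, 0.293, 0, 0, 0.03, -0.4], [0.642, -0.466, 0.293, 0, 0, 0.03, -0.4], [0.642, -0.466, 0.293, 0, 0, 0.03, -0.4]],
])

```text
time_s: 1.77
position: [0.3881, -0.4135, 0.1352]
tcp_rot: [[1.0, -0.013, 0.001], [-0.013, -1.0, -0.001], [0.001, 0.001, -1.0]]
force: [-0.8, 0.8, 0.1]
opening: 0.697
grasp_force: 0.0
```

Call:
carry_out([
  [[0.13, -0.14, 0.07, 0, 0, 0.0075, -0.4], [0.27, -0.29, 0.15, 0, 0, 0.015, -0.4], [0.41, -0.43, 0.22, 0, 0, 0.0225, -0.4], [0.542, -0.578, 0.293, 0, 0, 0.03, -0.4], [0.542, -0.578, 0.293, 0, 0, 0.03, -0.4], [0.542, -0.578, 0.293, 0, 0, 0.03, -0.4], [0.542, -0.578, 0.293, 0, 0, 0.03, -0.4], [0.542, -0.578, 0.293, 0, 0, 0.03, -0.4], [0.542, -0.578, 0.293, 0, 0, 0.03, -0.4], [0.542, -0.578, 0.293, 0, 0, 0.03, -0.4]],
])

```text
time_s: 2.6
position: [0.4704, -0.3277, 0.0912]
tcp_rot: [[0.98, -0.2, 0.001], [-0.2, -0.98, -0.001], [0.001, 0.001, -1.0]]
force: [0.2, 0.2, -0.7]
opening: 0.698
grasp_force: 0.0
```

```bash
python3 - <<'E'
from h import *
st()
plan(np.r_[LB,.0125],down(LY),1)
im=capture("scene");t=capture("top")
R=lambda a,k:cv2.resize(a,None,fx=k,fy=k,interpolation=cv2.INTER_CUBIC)
o=np.zeros((600,800,3),np.uint8);o[:480,:480]=R(im[170:290,60:180],4);o[:320,480:]=R(t[210:310,370:470],3.2)
cv2.imwrite("pics/b1.png",o[:,:,::-1])
E
```

```text
t 2.6 p [ 0.4704 -0.3277  0.0912] F [ 0.2  0.2 -0.7] M [ 0.07  0.02 -0.  ] open 0.698 grip 0.0 q [-46.  37.  96.  -0.  47.  56.]
   [0.0, -0.013, 0.525] [0.0001, -0.0001, 0.0002]
```

View pics/b1.png

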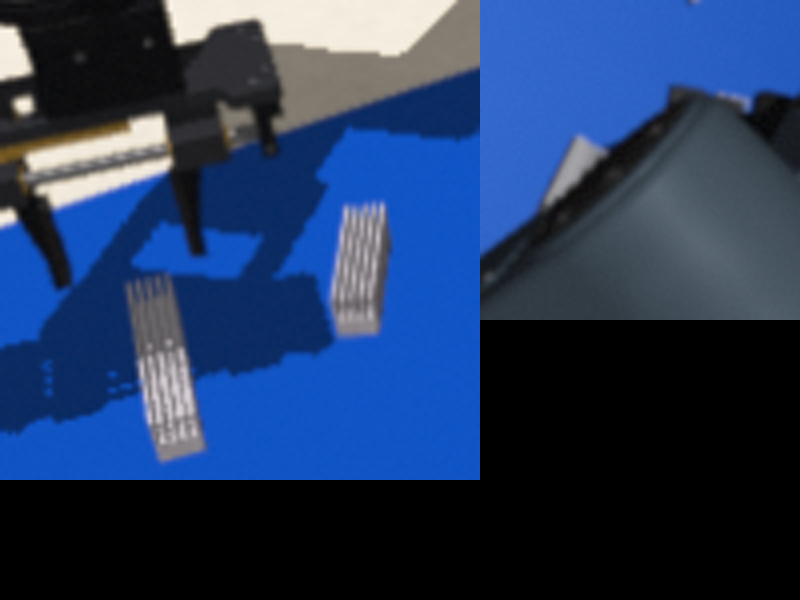

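The wrist is over the long bar: the fingertips in scene are centred at about (92,237), against a predicted (91,236). Descending to grip.

Call:
carry_out([
  [[0, -0.006, 0.1, 0, 0, 0, -0.4], [0, -0.013, 0.2, 0, 0, 0, -0.4], [0, -0.013, 0.3, 0, 0, 0, -0.4], [0, -0.013, 0.4, 0, 0, 0, -0.4], [0, -0.013, 0.48, 0, 0, 0, -0.4], [0, -0.013, 0.525, 0, 0, 0, -0.4], [0, -0.013, 0.525, 0, 0, 0, -0.4], [0, -0.013, 0.525, 0, 0, 0, -0.4], [0, -0.013, 0.525, 0, 0, 0, -0.4], [0, -0.013, 0.525, 0, 0, 0, -0.4]],
])

```text
time_s: 3.53
position: [0.4718, -0.3251, 0.0128]
tcp_rot: [[0.98, -0.198, 0.001], [-0.198, -0.98, -0.001], [0.002, 0.001, -1.0]]
force: [0.0, -0.4, -0.7]
opening: 0.705
grasp_force: 0.0
```

Call:
carry_out([
  [[0, 0, 0, 0, 0, 0, 1], [0, 0, 0, 0, 0, 0, 1], [0, 0, 0, 0, 0, 0, 1], [0, 0, 0, 0, 0, 0, 1], [0, 0, 0, 0, 0, 0, 1], [0, 0, 0, 0, 0, 0, 1], [0, 0, 0, 0, 0, 0, 1], [0, 0, 0, 0, 0, 0, 1], [0, 0, 0, 0, 0, 0, 1], [0, 0, 0, 0, 0, 0, 1]],
])

```text
time_s: 4.37
position: [0.4713, -0.3248, 0.012]
tcp_rot: [[0.98, -0.198, 0.0], [-0.198, -0.98, -0.0], [0.0, 0.0, -1.0]]
force: [-0.2, -0.4, 0.6]
opening: 0.275
grasp_force: 30.0
```

```bash
python3 - <<'E'
from h import *
s=st(); print(s["tcp_rot"].round(3).tolist())
a=(s["position"]+[0,0,.15],s["tcp_rot"]); print("lift");plan(*a)
print("carry");b=plan(bed(0,.04,.12),TR,4,a); print("above",b[0])
print("lower");plan(bed(0,.04,.016),TR,1,b)
E
```

```text
t 4.37 p [ 0.4713 -0.3248  0.012 ] F [-0.2 -0.4  0.6] M [-0.13  0.1  -0.04] open 0.275 grip 30.0 q [-46.  44.  98.  -0.  38.  56.]
[[0.98, -0.198, 0.0], [-0.198, -0.98, -0.0], [0.0, 0.0, -1.0]]
lift
   [0.0, 0.0, -1.0] [0.0, 0.0, 0.0]
carry
   [-0.009, -0.637, -0.008] [-0.0019, -0.0208, -0.0072]
   [0.019, -0.637, -0.017] [-0.0019, -0.0208, -0.0072]
   [0.044, -0.635, -0.028] [-0.0019, -0.0208, -0.0072]
   [0.068, -0.632, -0.043] [-0.0019, -0.0208, -0.0072]
above [0.54201371 0.05083424 0.16692305]
lower
   [-0.0, -0.0, 0.693] [0.0, 0.0, 0.0]
```

Call:
carry_out([
  [[0, 0, -0.08, 0, 0, 0, 1], [0, 0, -0.2, 0, 0, 0, 1], [0, 0, -0.35, 0, 0, 0, 1], [0, 0, -0.5, 0, 0, 0, 1], [0, 0, -0.65, 0, 0, 0, 1], [0, 0, -0.8, 0, 0, 0, 1], [0, 0, -0.9, 0, 0, 0, 1], [0, 0, -1, 0, 0, 0, 1], [0, 0, -1, 0, 0, 0, 1], [0, 0, -1, 0, 0, 0, 1]],
])

```text
time_s: 5.2
position: [0.4714, -0.3245, 0.1629]
tcp_rot: [[0.98, -0.198, 0.001], [-0.198, -0.98, -0.001], [0.001, 0.001, -1.0]]
force: [-0.5, 0.3, -1.5]
opening: 0.272
grasp_force: 30.0
```

Call:
carry_out([
  [[0, -0.08, 0, 0, -0.002, -0.001, 1], [0, -0.16, 0, 0, -0.005, -0.002, 1], [0, -0.24, 0, 0, -0.008, -0.003, 1], [0, -0.32, 0, -0.001, -0.01, -0.003, 1], [0, -0.4, -0.01, -0.001, -0.013, -0.004, 1], [-0.01, -0.48, -0.01, -0.001, -0.016, -0.005, 1], [-0.01, -0.56, -0.01, -0.002, -0.018, -0.006, 1], [-0.009, -0.637, -0.008, -0.0019, -0.0208, -0.0072, 1], [-0.009, -0.637, -0.008, -0.0019, -0.0208, -0.0072, 1], [-0.009, -0.637, -0.008, -0.0019, -0.0208, -0.0072, 1]],
])

```text
time_s: 6.03
position: [0.4893, -0.2298, 0.1629]
tcp_rot: [[0.98, -0.151, -0.131], [-0.151, -0.989, 0.011], [-0.131, 0.009, -0.991]]
force: [0.0, 0.4, -1.4]
opening: 0.272
grasp_force: 30.0
```

Call:
carry_out([
  [[0, -0.08, 0, 0, -0.002, -0.001, 1], [0, -0.16, 0, 0, -0.005, -0.002, 1], [0.01, -0.24, 0, 0, -0.008, -0.003, 1], [0.01, -0.32, -0.01, -0.001, -0.01, -0.003, 1], [0.01, -0.4, -0.01, -0.001, -0.013, -0.004, 1], [0.01, -0.48, -0.01, -0.001, -0.016, -0.005, 1], [0.02, -0.56, -0.01, -0.002, -0.018, -0.006, 1], [0.019, -0.637, -0.017, -0.0019, -0.0208, -0.0072, 1], [0.019, -0.637, -0.017, -0.0019, -0.0208, -0.0072, 1], [0.019, -0.637, -0.017, -0.0019, -0.0208, -0.0072, 1]],
])

```text
time_s: 6.87
position: [0.5069, -0.136, 0.1643]
tcp_rot: [[0.96, -0.105, -0.259], [-0.104, -0.994, 0.016], [-0.26, 0.012, -0.966]]
force: [0.1, -1.0, -1.1]
opening: 0.276
grasp_force: 30.0
```

Call:
carry_out([
  [[0, -0.08, 0, 0, -0.002, -0.001, 1], [0.01, -0.16, 0, 0, -0.005, -0.002, 1], [0.02, -0.24, -0.01, 0, -0.008, -0.003, 1], [0.02, -0.32, -0.01, -0.001, -0.01, -0.003, 1], [0.03, -0.4, -0.02, -0.001, -0.013, -0.004, 1], [0.03, -0.48, -0.02, -0.001, -0.016, -0.005, 1], [0.04, -0.56, -0.03, -0.002, -0.018, -0.006, 1], [0.044, -0.635, -0.028, -0.0019, -0.0208, -0.0072, 1], [0.044, -0.635, -0.028, -0.0019, -0.0208, -0.0072, 1], [0.044, -0.635, -0.028, -0.0019, -0.0208, -0.0072, 1]],
])

```text
time_s: 7.7
position: [0.5243, -0.0421, 0.1654]
tcp_rot: [[0.922, -0.059, -0.384], [-0.058, -0.998, 0.014], [-0.384, 0.009, -0.923]]
force: [0.5, 0.2, -1.9]
opening: 0.273
grasp_force: 30.0
```

Call:
carry_out([
  [[0.01, -0.08, 0, 0, -0.002, -0.001, 1], [0.02, -0.16, -0.01, 0, -0.005, -0.002, 1], [0.03, -0.24, -0.02, 0, -0.008, -0.003, 1], [0.03, -0.32, -0.02, -0.001, -0.01, -0.003, 1], [0.04, -0.4, -0.03, -0.001, -0.013, -0.004, 1], [0.05, -0.48, -0.03, -0.001, -0.016, -0.005, 1], [0.06, -0.56, -0.04, -0.002, -0.018, -0.006, 1], [0.068, -0.632, -0.043, -0.0019, -0.0208, -0.0072, 1], [0.068, -0.632, -0.043, -0.0019, -0.0208, -0.0072, 1], [0.068, -0.632, -0.043, -0.0019, -0.0208, -0.0072, 1]],
])

```text
time_s: 8.53
position: [0.5419, 0.0516, 0.1666]
tcp_rot: [[0.865, -0.013, -0.501], [-0.011, -1.0, 0.007], [-0.501, -0.0, -0.866]]
force: [0.4, 0.4, -0.6]
opening: 0.272
grasp_force: 30.0
```

```bash
python3 - <<'E'
from h import *
s=st(); print((s["tcp_rot"].T@TR).round(4).tolist())
print("lower to 40mm above");plan(bed(0,.04,.045),TR,1)
im=capture("scene");t=capture("top")
R=lambda a,k:cv2.resize(a,None,fx=k,fy=k,interpolation=cv2.INTER_CUBIC)
o=np.zeros((600,800,3),np.uint8);o[:600,:600]=R(im[95:245,180:330],4)
cv2.imwrite("pics/c1.png",o[:,:600,::-1])
E
```

```text
t 8.53 p [0.5419 0.0516 0.1666] F [ 0.4  0.4 -0.6] M [-0.02 -0.42  0.  ] open 0.272 grip 30.0 q [-5. 42. 76. -2. 93. 86.]
[[1.0, -0.0011, 0.001], [0.0011, 1.0, -0.0004], [-0.001, 0.0004, 1.0]]
lower to 40mm above
   [0.001, 0.005, 0.498] [0.0001, 0.0002, 0.0002]
```

View pics/c1.png

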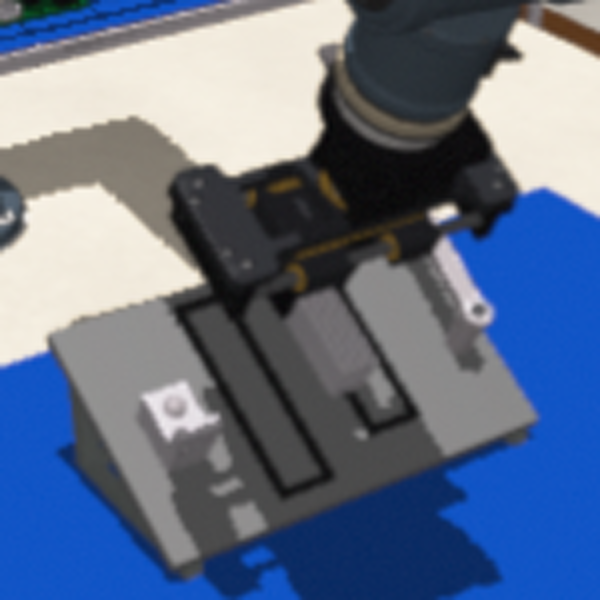

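The bar is held above the pockets, leaning with the bed, with its low end at crop about (330,397)–(373,380). I'll compare that with the predicted end to see the offset along the bar.

```bash
python3 - <<'E'
from h import *
s=telemetry.read_state();p,R=s["position"],s["tcp_rot"]
for d in(0,.005):
  for z in(.010,-.018):
    for y in(.012,-.012):
        q=proj("scene",p+R@np.array([.065+d,y,z]))[0]; print(d,z,y,((q-[180,95]+.5)*4-.5).round(0))
E
```

```text
0 0.01 0.012 [331. 400.]
0 0.01 -0.012 [365. 388.]
0 -0.018 0.012 [345. 376.]
0 -0.018 -0.012 [379. 364.]
0.005 0.01 0.012 [336. 407.]
0.005 0.01 -0.012 [369. 395.]
0.005 -0.018 0.012 [349. 383.]
0.005 -0.018 -0.012 [383. 371.]
```

Call:
carry_out([
  [[0, 0.005, 0.07, 0, 0, 0, 1], [0, 0.005, 0.14, 0, 0, 0, 1], [0, 0.005, 0.21, 0, 0, 0, 1], [0, 0.005, 0.28, 0, 0, 0, 1], [0, 0.005, 0.35, 0, 0, 0, 1], [0, 0.005, 0.42, 0, 0, 0, 1], [0, 0.005, 0.47, 0, 0, 0, 1], [0, 0.005, 0.498, 0, 0, 0, 1], [0, 0.005, 0.498, 0, 0, 0, 1], [0, 0.005, 0.498, 0, 0, 0, 1]],
])

```text
time_s: 9.47
position: [0.5047, 0.0507, 0.1024]
tcp_rot: [[0.866, -0.015, -0.5], [-0.013, -1.0, 0.008], [-0.5, -0.001, -0.866]]
force: [-0.1, -0.4, -1.0]
opening: 0.272
grasp_force: 30.0
```

Call:
carry_out([
  [[0, 0, 0.03, 0, 0, 0, 1], [0, 0, 0.06, 0, 0, 0, 1], [0, 0, 0.09, 0, 0, 0, 1], [0, 0, 0.12, 0, 0, 0, 1], [0, 0, 0.15, 0, 0, 0, 1], [0, 0, 0.17, 0, 0, 0, 1], [0, 0, 0.17, 0, 0, 0, 1], [0, 0, 0.17, 0, 0, 0, 1], [0, 0, 0.17, 0, 0, 0, 1], [0, 0, 0.17, 0, 0, 0, 1]],
])

```text
time_s: 10.3
position: [0.492, 0.0512, 0.0803]
tcp_rot: [[0.866, -0.015, -0.5], [-0.012, -1.0, 0.008], [-0.5, -0.001, -0.866]]
force: [-0.5, -0.9, -2.5]
opening: 0.268
grasp_force: 30.0
```

```bash
python3 - <<'E'
from h import *
s=st(); print("bed coords",(BR.T@(s["position"]-BP)*1e3).round(1),(s["tcp_rot"].T@TR).round(4)[[0,0,1],[1,2,2]], "F bed",(BR.T@s["force"]).round(1))
im=capture("scene");t=capture("top")
R=lambda a,k:cv2.resize(a,None,fx=k,fy=k,interpolation=cv2.INTER_CUBIC)
cv2.imwrite("pics/d1.png",R(im[150:235,215:300],7)[:,:,::-1])
E
```

```text
t 10.3 p [0.492  0.0512 0.0803] F [-0.5 -0.9 -2.5] M [ 0.01 -0.43 -0.02] open 0.268 grip 30.0 q [-6. 45. 86. -2. 79. 86.]
bed coords [-0.  40.4 20. ] [-0.0002 -0.      0.0007] F bed [-0.8  0.9 -2.4]
```

View pics/d1.png

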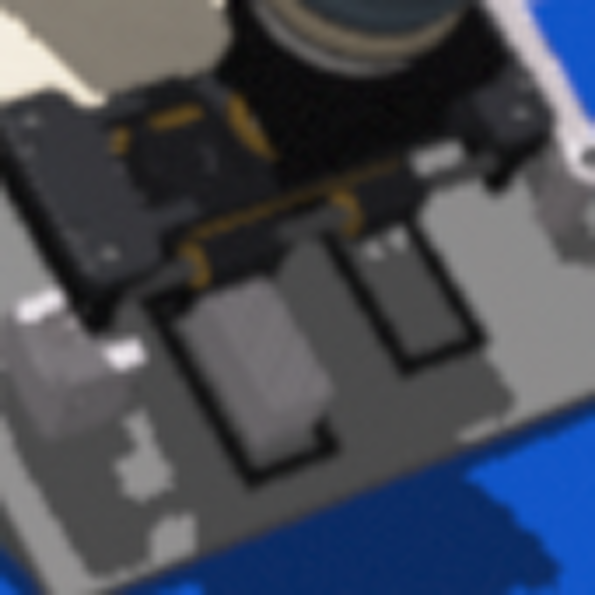

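The bar sits square over the long pocket: its low end at crop (270,465) is inside the walls (250,485)–(335,445). I'll lower it the last 10 mm slowly, reading the force.

Call:
carry_out([
  [[0, 0, 0.008, 0, 0, 0, 1], [0, 0, 0.016, 0, 0, 0, 1], [0, 0, 0.024, 0, 0, 0, 1], [0, 0, 0.032, 0, 0, 0, 1], [0, 0, 0.04, 0, 0, 0, 1], [0, 0, 0.047, 0, 0, 0, 1], [0, 0, 0.047, 0, 0, 0, 1], [0, 0, 0.047, 0, 0, 0, 1], [0, 0, 0.047, 0, 0, 0, 1], [0, 0, 0.047, 0, 0, 0, 1]],
])

```text
time_s: 11.23
position: [0.4883, 0.0513, 0.0741]
tcp_rot: [[0.866, -0.015, -0.5], [-0.012, -1.0, 0.008], [-0.5, -0.001, -0.866]]
force: [0.3, -0.3, -1.8]
opening: 0.273
grasp_force: 30.0
```

Call:
carry_out([
  [[0, 0, 0.003, 0, 0, 0, 1], [0, 0, 0.006, 0, 0, 0, 1], [0, 0, 0.009, 0, 0, 0, 1], [0, 0, 0.012, 0, 0, 0, 1], [0, 0, 0.015, 0, 0, 0, 1], [0, 0, 0.018, 0, 0, 0, 1], [0, 0, 0.018, 0, 0, 0, 1], [0, 0, 0.018, 0, 0, 0, 1], [0, 0, 0.018, 0, 0, 0, 1], [0, 0, 0.018, 0, 0, 0, 1]],
])

```text
time_s: 12.07
position: [0.4872, 0.0513, 0.0724]
tcp_rot: [[0.866, -0.015, -0.5], [-0.012, -1.0, 0.008], [-0.5, -0.001, -0.866]]
force: [1.7, 0.7, 6.2]
opening: 0.275
grasp_force: 30.0
```

```bash
cat >> h.py <<'E'
def sb():
    s=st(); print("bed coords",(BR.T@(s["position"]-BP)*1e3).round(1),"rot",(s["tcp_rot"].T@TR).round(4)[[0,0,1],[1,2,2]], "F bed",(BR.T@s["force"]).round(1))
E
python3 -c "
from h import *
sb()"
```

```text
t 12.07 p [0.4872 0.0513 0.0724] F [1.7 0.7 6.2] M [ 0.08 -0.02 -0.01] open 0.275 grip 30.0 q [-6. 46. 87. -2. 77. 86.]
bed coords [ 0.2 40.3 10.8] rot [-0.0002 -0.0002  0.0007] F bed [ 1.7 -0.8  6.2]
```

Call:
carry_out([
  [[0, 0, 0.003, 0, 0, 0, 1], [0, 0, 0.004, 0, 0, 0, 1], [0, 0, 0.004, 0, 0, 0, 1], [0, 0, 0.004, 0, 0, 0, 1], [0, 0, 0.002, 0, 0, 0, 0.2], [0, 0, 0.002, 0, 0, 0, 0], [0, 0, 0.002, 0, 0, 0, 0], [0, 0, 0.002, 0, 0, 0, 0], [0, 0, 0.002, 0, 0, 0, 0], [0, 0, 0.002, 0, 0, 0, 0]],
])

```text
time_s: 12.9
position: [0.4864, 0.0513, 0.0712]
tcp_rot: [[0.865, -0.015, -0.501], [-0.012, -1.0, 0.008], [-0.501, -0.001, -0.865]]
force: [-0.5, -0.6, 0.3]
opening: 0.496
grasp_force: 0.0
```

Call:
carry_out([
  [[0, 0, -0.05, 0, 0, 0, 0], [0, 0, -0.1, 0, 0, 0, 0], [0, 0, -0.2, 0, 0, 0, 0], [0, 0, -0.3, 0, 0, 0, 0], [0, 0, -0.4, 0, 0, 0, 0], [0, 0, -0.5, 0, 0, 0, 0], [0, 0, -0.6, 0, 0, 0, 0], [0, 0, -0.7, 0, 0, 0, 0], [0, 0, -0.7, 0, 0, 0, 0], [0, 0, -0.7, 0, 0, 0, 0]],
])

```text
time_s: 13.73
position: [0.5401, 0.0504, 0.1632]
tcp_rot: [[0.867, -0.015, -0.498], [-0.012, -1.0, 0.008], [-0.498, -0.001, -0.867]]
force: [-0.9, -0.9, -0.1]
opening: 0.5
grasp_force: 0.0
```

```bash
python3 - <<'E'
from h import *
sb()
# grip 4mm etc: tool yaw along short bar
a=plan(np.r_[SB,.11],down(SY),3)
print("down");plan(np.r_[SB,.0125],down(SY),1,a)
E
```

```text
t 13.73 p [0.5401 0.0504 0.1632] F [-0.9 -0.9 -0.1] M [-0.03 -0.28  0.01] open 0.5 grip 0.0 q [-5. 42. 76. -2. 92. 86.]
bed coords [ -0.2  40.5 115.8] rot [-0.0001 -0.0023  0.0005] F bed [ 0.7  0.9 -0.5]
   [-0.101, 0.559, 0.194] [0.0065, 0.0271, 0.0246]
   [-0.043, 0.577, 0.158] [0.0065, 0.0271, 0.0246]
   [0.022, 0.585, 0.133] [0.0065, 0.0271, 0.0246]
down
   [0.0, 0.0, 0.65] [0.0, 0.0, 0.0]
```

Call:
carry_out([
  [[-0.01, 0.07, 0.02, 0.001, 0.003, 0.003, -0.4], [-0.02, 0.14, 0.05, 0.002, 0.007, 0.006, -0.4], [-0.04, 0.21, 0.07, 0.002, 0.01, 0.009, -0.4], [-0.05, 0.28, 0.1, 0.003, 0.013, 0.012, -0.4], [-0.06, 0.35, 0.12, 0.004, 0.017, 0.015, -0.4], [-0.08, 0.42, 0.15, 0.005, 0.02, 0.018, -0.4], [-0.09, 0.49, 0.17, 0.006, 0.024, 0.021, -0.4], [-0.101, 0.559, 0.194, 0.0065, 0.0271, 0.0246, -0.4], [-0.101, 0.559, 0.194, 0.0065, 0.0271, 0.0246, -0.4], [-0.101, 0.559, 0.194, 0.0065, 0.0271, 0.0246, -0.4]],
])

```text
time_s: 14.57
position: [0.5092, -0.0328, 0.1443]
tcp_rot: [[0.923, -0.172, -0.346], [-0.17, -0.985, 0.034], [-0.346, 0.027, -0.938]]
force: [0.3, 0.5, 0.6]
opening: 0.7
grasp_force: 0.0
```

Call:
carry_out([
  [[-0.01, 0.07, 0.02, 0.001, 0.003, 0.003, -0.4], [-0.01, 0.14, 0.04, 0.002, 0.007, 0.006, -0.4], [-0.02, 0.21, 0.06, 0.002, 0.01, 0.009, -0.4], [-0.02, 0.28, 0.08, 0.003, 0.013, 0.012, -0.4], [-0.03, 0.35, 0.1, 0.004, 0.017, 0.015, -0.4], [-0.03, 0.42, 0.12, 0.005, 0.02, 0.018, -0.4], [-0.04, 0.5, 0.14, 0.006, 0.024, 0.021, -0.4], [-0.043, 0.577, 0.158, 0.0065, 0.0271, 0.0246, -0.4], [-0.043, 0.577, 0.158, 0.0065, 0.0271, 0.0246, -0.4], [-0.043, 0.577, 0.158, 0.0065, 0.0271, 0.0246, -0.4]],
])

```text
time_s: 15.4
position: [0.4815, -0.1158, 0.1269]
tcp_rot: [[0.929, -0.325, -0.176], [-0.325, -0.945, 0.031], [-0.176, 0.028, -0.984]]
force: [0.0, 0.2, 0.4]
opening: 0.702
grasp_force: 0.0
```

Call:
carry_out([
  [[0, 0.07, 0.02, 0.001, 0.003, 0.003, -0.4], [0.01, 0.14, 0.03, 0.002, 0.007, 0.006, -0.4], [0.01, 0.21, 0.05, 0.002, 0.01, 0.009, -0.4], [0.01, 0.28, 0.07, 0.003, 0.013, 0.012, -0.4], [0.02, 0.35, 0.08, 0.004, 0.017, 0.015, -0.4], [0.02, 0.42, 0.1, 0.005, 0.02, 0.018, -0.4], [0.02, 0.5, 0.12, 0.006, 0.024, 0.021, -0.4], [0.022, 0.585, 0.133, 0.0065, 0.0271, 0.0246, -0.4], [0.022, 0.585, 0.133, 0.0065, 0.0271, 0.0246, -0.4], [0.022, 0.585, 0.133, 0.0065, 0.0271, 0.0246, -0.4]],
])

```text
time_s: 16.23
position: [0.4529, -0.1993, 0.1094]
tcp_rot: [[0.883, -0.469, -0.004], [-0.469, -0.883, 0.001], [-0.004, 0.001, -1.0]]
force: [-0.1, 0.1, -0.0]
opening: 0.702
grasp_force: 0.0
```

```bash
python3 - <<'E'
from h import *
s=st();print("down");plan(np.r_[SB,.0125],down(SY),1)
cv2.imwrite("pics/e0.png",capture("scene")[:,:,::-1])
im=cv2.imread("pics/e0.png");R=lambda a,k:cv2.resize(a,None,fx=k,fy=k,interpolation=cv2.INTER_CUBIC)
o=np.zeros((600,800,3),np.uint8);o[:390,:390]=R(im[170:300,90:220],3);o[:400,390:790]=R(im[145:245,200:300],4)
cv2.imwrite("pics/e1.png",o[:400])
print("tip px",proj("scene",s["position"])[0].round(1))
E
```

```text
t 16.23 p [ 0.4529 -0.1993  0.1094] F [-0.1  0.1 -0. ] M [ 0.04  0.   -0.04] open 0.702 grip 0.0 q [-37.  31. 106.  -0.  43.  81.]
down
   [0.008, -0.0, 0.646] [0.0002, 0.0006, 0.0]
tip px [144.2 205.7]
```

View pics/e1.png

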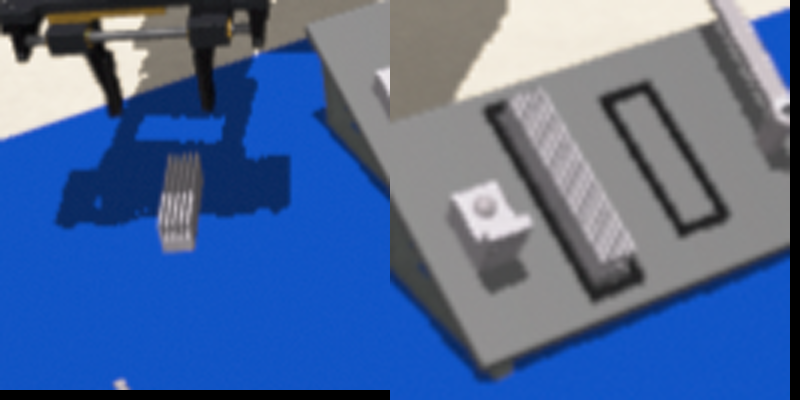

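The long bar lies flat in its pocket, its low end at crop (610,285) inside the wall. The fingertips are centred at full-frame (144,206), which matches the prediction, over the undisturbed short bar. Grasping it.

Call:
carry_out([
  [[0.008, 0, 0.12, 0, 0.0006, 0, -0.4], [0.008, 0, 0.25, 0, 0.0006, 0, -0.4], [0.008, 0, 0.38, 0, 0.0006, 0, -0.4], [0.008, 0, 0.5, 0, 0.0006, 0, -0.4], [0.008, 0, 0.6, 0, 0.0006, 0, -0.4], [0.008, 0, 0.646, 0, 0.0006, 0, -0.4], [0.008, 0, 0.646, 0, 0.0006, 0, -0.4], [0.008, 0, 0.646, 0, 0.0006, 0, -0.4], [0.008, 0, 0.646, 0, 0.0006, 0, -0.4], [0.008, 0, 0.646, 0, 0.0006, 0, -0.4]],
])

```text
time_s: 17.12
position: [0.4539, -0.2005, 0.0134]
tcp_rot: [[0.883, -0.469, 0.001], [-0.469, -0.883, -0.003], [0.002, 0.002, -1.0]]
force: [-0.4, 0.2, 0.1]
opening: 0.695
grasp_force: 0.0
```

Call:
carry_out([
  [[0, 0, 0, 0, 0, 0, 1], [0, 0, 0, 0, 0, 0, 1], [0, 0, 0, 0, 0, 0, 1], [0, 0, 0, 0, 0, 0, 1], [0, 0, 0, 0, 0, 0, 1], [0, 0, 0, 0, 0, 0, 1], [0, 0, 0, 0, 0, 0, 1], [0, 0, 0, 0, 0, 0, 1], [0, 0, 0, 0, 0, 0, 1], [0, 0, 0, 0, 0, 0, 1]],
])

```text
time_s: 17.95
position: [0.4531, -0.2003, 0.0125]
tcp_rot: [[0.883, -0.47, -0.0], [-0.47, -0.883, -0.002], [0.0, 0.002, -1.0]]
force: [0.1, -0.3, 0.4]
opening: 0.273
grasp_force: 30.0
```

Call:
carry_out([
  [[0, 0, -0.08, 0, 0, 0, 1], [0, 0, -0.2, 0, 0, 0, 1], [0, 0, -0.35, 0, 0, 0, 1], [0, 0, -0.5, 0, 0, 0, 1], [0, 0, -0.65, 0, 0, 0, 1], [0, 0, -0.8, 0, 0, 0, 1], [0, 0, -0.9, 0, 0, 0, 1], [0, 0, -1, 0, 0, 0, 1], [0, 0, -1, 0, 0, 0, 1], [0, 0, -1, 0, 0, 0, 1]],
])

```text
time_s: 18.78
position: [0.4534, -0.2001, 0.1628]
tcp_rot: [[0.883, -0.47, 0.001], [-0.47, -0.883, -0.003], [0.002, 0.002, -1.0]]
force: [0.2, 0.1, -0.4]
opening: 0.273
grasp_force: 30.0
```

```bash
python3 - <<'E'
from h import *
s=st()
b=plan(bed(0,-.04,.12),TR,4); print("lower");plan(bed(0,-.04,.020),TR,1,b)
E
```

```text
t 18.78 p [ 0.4534 -0.2001  0.1628] F [ 0.2  0.1 -0.4] M [ 0.1   0.04 -0.03] open 0.273 grip 30.0 q [-37.  25. 104.  -0.  50.  81.]
   [-0.127, -0.557, -0.008] [-0.0048, -0.0205, -0.0185]
   [-0.063, -0.568, -0.013] [-0.0048, -0.0205, -0.0185]
   [0.001, -0.571, -0.027] [-0.0048, -0.0205, -0.0185]
   [0.062, -0.566, -0.048] [-0.0048, -0.0205, -0.0185]
lower
   [-0.0, -0.0, 0.667] [0.0, 0.0, 0.0]
```

Call:
carry_out([
  [[-0.02, -0.07, 0, -0.001, -0.003, -0.002, 1], [-0.03, -0.14, 0, -0.001, -0.005, -0.005, 1], [-0.05, -0.21, 0, -0.002, -0.008, -0.007, 1], [-0.06, -0.28, 0, -0.002, -0.01, -0.009, 1], [-0.08, -0.35, 0, -0.003, -0.013, -0.012, 1], [-0.1, -0.42, -0.01, -0.004, -0.015, -0.014, 1], [-0.11, -0.49, -0.01, -0.004, -0.018, -0.016, 1], [-0.127, -0.557, -0.008, -0.0048, -0.0205, -0.0185, 1], [-0.127, -0.557, -0.008, -0.0048, -0.0205, -0.0185, 1], [-0.127, -0.557, -0.008, -0.0048, -0.0205, -0.0185, 1]],
])

```text
time_s: 19.62
position: [0.4756, -0.1166, 0.1629]
tcp_rot: [[0.923, -0.361, -0.131], [-0.361, -0.932, 0.024], [-0.131, 0.025, -0.991]]
force: [-0.4, -0.0, -0.9]
opening: 0.275
grasp_force: 30.0
```

Call:
carry_out([
  [[-0.01, -0.07, 0, -0.001, -0.003, -0.002, 1], [-0.02, -0.14, 0, -0.001, -0.005, -0.005, 1], [-0.02, -0.21, 0, -0.002, -0.008, -0.007, 1], [-0.03, -0.28, -0.01, -0.002, -0.01, -0.009, 1], [-0.04, -0.35, -0.01, -0.003, -0.013, -0.012, 1], [-0.05, -0.42, -0.01, -0.004, -0.015, -0.014, 1], [-0.06, -0.49, -0.01, -0.004, -0.018, -0.016, 1], [-0.063, -0.568, -0.013, -0.0048, -0.0205, -0.0185, 1], [-0.063, -0.568, -0.013, -0.0048, -0.0205, -0.0185, 1], [-0.063, -0.568, -0.013, -0.0048, -0.0205, -0.0185, 1]],
])

```text
time_s: 20.45
position: [0.4983, -0.0339, 0.1645]
tcp_rot: [[0.934, -0.247, -0.259], [-0.246, -0.969, 0.034], [-0.259, 0.032, -0.965]]
force: [-0.3, -0.9, -0.6]
opening: 0.269
grasp_force: 30.0
```

Call:
carry_out([
  [[0, -0.07, 0, -0.001, -0.003, -0.002, 1], [0, -0.14, -0.01, -0.001, -0.005, -0.005, 1], [0, -0.21, -0.01, -0.002, -0.008, -0.007, 1], [0, -0.28, -0.01, -0.002, -0.01, -0.009, 1], [0, -0.35, -0.02, -0.003, -0.013, -0.012, 1], [0, -0.42, -0.02, -0.004, -0.015, -0.014, 1], [0, -0.49, -0.02, -0.004, -0.018, -0.016, 1], [0.001, -0.571, -0.027, -0.0048, -0.0205, -0.0185, 1], [0.001, -0.571, -0.027, -0.0048, -0.0205, -0.0185, 1], [0.001, -0.571, -0.027, -0.0048, -0.0205, -0.0185, 1]],
])

```text
time_s: 21.28
position: [0.5206, 0.0486, 0.1655]
tcp_rot: [[0.914, -0.13, -0.384], [-0.129, -0.991, 0.029], [-0.384, 0.023, -0.923]]
force: [-0.2, 0.3, -0.7]
opening: 0.268
grasp_force: 30.0
```

Call:
carry_out([
  [[0.01, -0.07, -0.01, -0.001, -0.003, -0.002, 1], [0.02, -0.14, -0.01, -0.001, -0.005, -0.005, 1], [0.02, -0.21, -0.02, -0.002, -0.008, -0.007, 1], [0.03, -0.28, -0.02, -0.002, -0.01, -0.009, 1], [0.04, -0.35, -0.03, -0.003, -0.013, -0.012, 1], [0.05, -0.42, -0.04, -0.004, -0.015, -0.014, 1], [0.06, -0.49, -0.04, -0.004, -0.018, -0.016, 1], [0.062, -0.566, -0.048, -0.0048, -0.0205, -0.0185, 1], [0.062, -0.566, -0.048, -0.0048, -0.0205, -0.0185, 1], [0.062, -0.566, -0.048, -0.0048, -0.0205, -0.0185, 1]],
])

```text
time_s: 22.12
position: [0.5429, 0.1313, 0.1666]
tcp_rot: [[0.865, -0.013, -0.501], [-0.01, -1.0, 0.008], [-0.501, -0.002, -0.865]]
force: [-0.4, -0.4, -1.7]
opening: 0.276
grasp_force: 30.0
```

```bash
python3 - <<'E'
from h import *
sb(); b=plan(bed(0,-.04,.022),TR,1)
cv2.imwrite("pics/f0.png",capture("scene")[:,:,::-1])
s=telemetry.read_state()
for d in(0,.005):
  for y in(.012,-.012): print(d,y,((proj("scene",s["position"]+s["tcp_rot"]@np.array([.046+d,y,.0105]))[0]-[200,130]+.5)*5-.5).round())
im=cv2.imread("pics/f0.png")
cv2.imwrite("pics/f1.png",cv2.resize(im[130:240,200:320],None,fx=5,fy=5,interpolation=cv2.INTER_CUBIC))
E
```

```text
t 22.12 p [0.5429 0.1313 0.1666] F [-0.4 -0.4 -1.7] M [ 0.01 -0.4  -0.03] open 0.276 grip 30.0 q [ 1. 43. 74.  1. 94. 92.]
bed coords [ 1.000e-01 -4.050e+01  1.195e+02] rot [-0.0023  0.0011  0.0005] F bed [-0.5  0.4 -1.7]
   [0.001, 0.004, 0.65] [-0.0001, 0.0002, 0.0004]
0 0.012 [431. 245.]
0 -0.012 [470. 231.]
0.005 0.012 [436. 253.]
0.005 -0.012 [475. 239.]
```

View pics/f1.png

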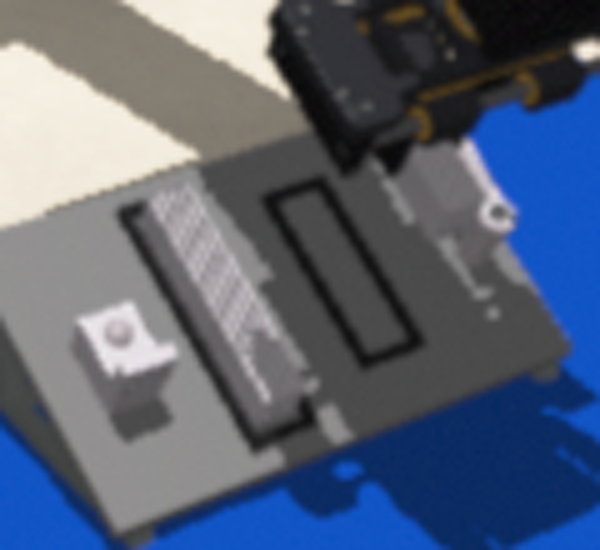

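The long bar is still seated at crop (270,410). The held short bar's low end is at roughly (430,235) against a predicted (431,245), so I'll check its offset along the bar with an intensity profile.

```bash
python3 - <<'E'
from h import *
im=cv2.imread("pics/f0.png",0).astype(np.float32);c=cv2.imread("pics/f0.png").astype(int)
s=telemetry.read_state()
for y,z in((.0,.009),(-.006,.009),(.006,.009),(.012,.003)):
  print(y,z)
  for d in np.arange(.03,.066,.002):
    q=proj("scene",s["position"]+s["tcp_rot"]@np.array([d,y,z]))[0].astype(np.float32)
    print(int(round(d*1e3)),int(cv2.getRectSubPix(im,(1,1),tuple(map(float,q)))[0,0]),end=" | ")
  print()
E
```

```text
0.0 0.009
30 98 | 32 98 | 34 99 | 36 98 | 38 97 | 40 95 | 42 94 | 44 96 | 46 103 | 48 107 | 50 108 | 52 108 | 54 104 | 56 97 | 58 98 | 60 97 | 62 94 | 64 91 | 
-0.006 0.009
30 106 | 32 103 | 34 100 | 36 97 | 38 95 | 40 94 | 42 90 | 44 88 | 46 88 | 48 90 | 50 93 | 52 94 | 54 94 | 56 94 | 58 95 | 60 92 | 62 89 | 64 85 | 
0.006 0.009
30 100 | 32 99 | 34 100 | 36 101 | 38 100 | 40 98 | 42 97 | 44 103 | 46 116 | 48 129 | 50 134 | 52 134 | 54 131 | 56 129 | 58 124 | 60 127 | 62 125 | 64 122 | 
0.012 0.003
30 100 | 32 100 | 34 100 | 36 99 | 38 100 | 40 101 | 42 100 | 44 98 | 46 101 | 48 108 | 50 118 | 52 125 | 54 124 | 56 127 | 58 125 | 60 118 | 62 117 | 64 115 |
```

The profile puts the bar's end 46 mm from the tool centre, so it is gripped at the middle. Lowering.

Call:
carry_out([
  [[0, 0, 0.08, 0, 0, 0.0004, 1], [0, 0.002, 0.16, 0, 0, 0.0004, 1], [0, 0.004, 0.25, 0, 0, 0.0004, 1], [0, 0.004, 0.34, 0, 0, 0.0004, 1], [0, 0.004, 0.43, 0, 0, 0.0004, 1], [0, 0.004, 0.51, 0, 0, 0.0004, 1], [0, 0.004, 0.58, 0, 0, 0.0004, 1], [0, 0.004, 0.63, 0, 0, 0.0004, 1], [0, 0.004, 0.65, 0, 0, 0.0004, 1], [0, 0.004, 0.65, 0, 0, 0.0004, 1]],
])

```text
time_s: 23.0
position: [0.4935, 0.1308, 0.0823]
tcp_rot: [[0.865, -0.017, -0.502], [-0.014, -1.0, 0.009], [-0.502, -0.001, -0.865]]
force: [-0.4, -0.3, -0.7]
opening: 0.272
grasp_force: 30.0
```

Call:
carry_out([
  [[0, 0, 0.008, 0, 0, 0, 1], [0, 0, 0.016, 0, 0, 0, 1], [0, 0, 0.024, 0, 0, 0, 1], [0, 0, 0.032, 0, 0, 0, 1], [0, 0, 0.04, 0, 0, 0, 1], [0, 0, 0.048, 0, 0, 0, 1], [0, 0, 0.054, 0, 0, 0, 1], [0, 0, 0.054, 0, 0, 0, 1], [0, 0, 0.054, 0, 0, 0, 1], [0, 0, 0.054, 0, 0, 0, 1]],
])

```text
time_s: 23.83
position: [0.49, 0.1313, 0.0755]
tcp_rot: [[0.865, -0.016, -0.501], [-0.014, -1.0, 0.009], [-0.501, -0.001, -0.866]]
force: [0.1, -0.0, -0.3]
opening: 0.272
grasp_force: 30.0
```

```bash
python3 -c "
from h import *
sb()"
```

```text
t 23.83 p [0.49   0.1313 0.0755] F [ 0.1 -0.  -0.3] M [ 0.05 -0.41 -0.08] open 0.272 grip 30.0 q [ 2. 46. 85.  1. 79. 92.]
bed coords [  0.3 -39.7  14.3] rot [0.001  0.001  0.0016] F bed [-0.3  0.  -0.2]
```

Call:
carry_out([
  [[0, 0, 0.004, 0, 0, 0, 1], [0, 0, 0.008, 0, 0, 0, 1], [0, 0, 0.012, 0, 0, 0, 1], [0, 0, 0.016, 0, 0, 0, 1], [0, 0, 0.02, 0, 0, 0, 1], [0, 0, 0.024, 0, 0, 0, 1], [0, 0, 0.024, 0, 0, 0, 1], [0, 0, 0.024, 0, 0, 0, 1], [0, 0, 0.024, 0, 0, 0, 1], [0, 0, 0.024, 0, 0, 0, 1]],
])

```text
time_s: 24.67
position: [0.4885, 0.1313, 0.073]
tcp_rot: [[0.866, -0.016, -0.5], [-0.014, -1.0, 0.009], [-0.5, -0.001, -0.866]]
force: [0.8, -0.0, 5.9]
opening: 0.276
grasp_force: 30.0
```

```bash
python3 -c "
from h import *
sb()"
```

```text
t 24.67 p [0.4885 0.1313 0.073 ] F [ 0.8 -0.   5.9] M [0.03 0.01 0.02] open 0.276 grip 30.0 q [ 2. 46. 85.  1. 79. 92.]
bed coords [  0.4 -39.7  11.4] rot [0.0011 0.0005 0.0017] F bed [2.2 0.  5.5]
```

Contact came at the expected height (5.5 N square to the bed), so the bar is flat on the floor. Release and retreat, then plan the keeper.

Call:
carry_out([
  [[0, 0, 0.003, 0, 0, 0, 1], [0, 0, 0.004, 0, 0, 0, 1], [0, 0, 0.004, 0, 0, 0, 1], [0, 0, 0.004, 0, 0, 0, 1], [0, 0, 0.002, 0, 0, 0, 0.2], [0, 0, 0.002, 0, 0, 0, 0], [0, 0, 0.002, 0, 0, 0, 0], [0, 0, 0.002, 0, 0, 0, 0], [0, 0, 0.002, 0, 0, 0, 0], [0, 0, 0.002, 0, 0, 0, 0]],
])

```text
time_s: 25.5
position: [0.4878, 0.1313, 0.0719]
tcp_rot: [[0.865, -0.016, -0.501], [-0.014, -1.0, 0.009], [-0.501, -0.001, -0.865]]
force: [0.9, 0.6, 0.3]
opening: 0.491
grasp_force: 0.0
```

Call:
carry_out([
  [[0, 0, -0.05, 0, 0, 0, 0], [0, 0, -0.1, 0, 0, 0, 0], [0, 0, -0.2, 0, 0, 0, 0], [0, 0, -0.3, 0, 0, 0, 0], [0, 0, -0.4, 0, 0, 0, 0], [0, 0, -0.5, 0, 0, 0, 0], [0, 0, -0.6, 0, 0, 0, 0], [0, 0, -0.7, 0, 0, 0, 0], [0, 0, -0.7, 0, 0, 0, 0], [0, 0, -0.7, 0, 0, 0, 0]],
])

```text
time_s: 26.33
position: [0.5416, 0.1303, 0.1639]
tcp_rot: [[0.867, -0.016, -0.498], [-0.014, -1.0, 0.009], [-0.498, -0.001, -0.867]]
force: [0.3, 0.4, -0.9]
opening: 0.502
grasp_force: 0.0
```

```bash
cat >> h.py <<'E'
BP[2]=.0638
def kn(a,z,r=.165): return bed(-.015+r*np.sin(a),-.12+r*np.cos(a),z)
def tk(a,a0=1.57): return TR@Ro.from_euler("z",-(a0-a)).as_matrix()
E
python3 - <<'E'
from h import *
sb()
im=capture("scene");t=capture("top")
cv2.imwrite("pics/g0s.png",im[:,:,::-1]);cv2.imwrite("pics/g0t.png",t[:,:,::-1])
a=1.647
b=plan(kn(a,.100),tk(a),2);print("down");plan(kn(a,.048),tk(a),1,b);print(b[0])
# knob: dark blob centroids near prediction, to check the angle again
for n,i in(("scene",im),("top",t)):
    for z in(.041,.081):
        print(n,z,proj(n,kn(a,z))[0].round(1))
    c=proj(n,kn(a,.061))[0].astype(int);w=i[c[1]-12:c[1]+13,c[0]-12:c[0]+13].max(2)<50
    k,l,stt,ce=cv2.connectedComponentsWithStats(w.astype(np.uint8));print([(stt[j].tolist(),(ce[j]+c-12).round(1).tolist()) for j in range(1,k) if stt[j,4]>8], proj(n,kn(a,.061))[0].round(1))
E
```

```text
t 26.33 p [0.5416 0.1303 0.1639] F [ 0.3  0.4 -0.9] M [-0.01 -0.32  0.01] open 0.502 grip 0.0 q [ 1. 43. 74.  1. 93. 92.]
bed coords [ -0.6 -39.5 115.9] rot [ 0.0011 -0.0019  0.0018] F bed [-0.7 -0.4 -0.6]
   [-0.498, -0.31, 0.048] [-0.0001, 0.0002, 0.006]
   [-0.509, -0.291, 0.047] [-0.0001, 0.0002, 0.006]
down
   [-0.0, -0.0, 0.347] [0.0, 0.0, 0.0]
[0.40504131 0.22540006 0.22516312]
scene 0.041 [273.4 125.4]
scene 0.081 [277.7 116.3]
[([9, 8, 6, 11, 34], [274.6, 121.0]), ([8, 17, 17, 8, 58], [280.1, 130.1])] [275.5 120.9]
top 0.041 [223.9 300.3]
top 0.081 [222.3 291.6]
[] [223.1 296. ]
```

Call:
carry_out([
  [[-0.07, -0.04, 0, 0, 0, 0.001, 0], [-0.14, -0.09, 0.01, 0, 0, 0.002, 0], [-0.21, -0.13, 0.02, 0, 0, 0.003, 0], [-0.28, -0.18, 0.02, 0, 0, 0.004, 0], [-0.35, -0.22, 0.03, 0, 0, 0.005, 0], [-0.42, -0.26, 0.04, 0, 0, 0.006, 0], [-0.498, -0.31, 0.048, 0, 0, 0.006, 0], [-0.498, -0.31, 0.048, 0, 0, 0.006, 0], [-0.498, -0.31, 0.048, 0, 0, 0.006, 0], [-0.498, -0.31, 0.048, 0, 0, 0.006, 0]],
])

```text
time_s: 27.27
position: [0.4735, 0.1779, 0.1943]
tcp_rot: [[0.865, -0.049, -0.5], [-0.051, -0.999, 0.008], [-0.5, 0.018, -0.866]]
force: [0.0, -0.3, 0.3]
opening: 0.499
grasp_force: 0.0
```

Call:
carry_out([
  [[-0.07, -0.04, 0, 0, 0, 0.001, 0], [-0.14, -0.08, 0.01, 0, 0, 0.002, 0], [-0.21, -0.12, 0.02, 0, 0, 0.003, 0], [-0.28, -0.16, 0.02, 0, 0, 0.004, 0], [-0.35, -0.2, 0.03, 0, 0, 0.005, 0], [-0.42, -0.24, 0.04, 0, 0, 0.006, 0], [-0.509, -0.291, 0.047, 0, 0, 0.006, 0], [-0.509, -0.291, 0.047, 0, 0, 0.006, 0], [-0.509, -0.291, 0.047, 0, 0, 0.006, 0], [-0.509, -0.291, 0.047, 0, 0, 0.006, 0]],
])

```text
time_s: 28.1
position: [0.406, 0.2255, 0.2257]
tcp_rot: [[0.862, -0.081, -0.5], [-0.089, -0.996, 0.008], [-0.499, 0.037, -0.866]]
force: [0.3, -0.1, -0.3]
opening: 0.501
grasp_force: 0.0
```

```bash
python3 - <<'E'
from h import *
sb();a=1.647;plan(kn(a,.048),tk(a),1)
im=capture("scene");t=capture("top")
o=np.zeros((480,800,3),np.uint8);R=lambda a,k:cv2.resize(a,None,fx=k,fy=k,interpolation=cv2.INTER_CUBIC)
o[:480,:480]=R(im[75:195,220:340],4);o[:320,480:]=R(t[240:320,190:270],4);cv2.imwrite("pics/g1.png",o[:,:,::-1])
E
```

```text
t 28.1 p [0.406  0.2255 0.2257] F [ 0.3 -0.1 -0.3] M [ 0.01 -0.29  0.03] open 0.501 grip 0.0 q [ 11.  31.  88.   6.  91. 105.]
bed coords [ 148.9 -132.7  100.9] rot [0.0761 0.     0.0012] F bed [-0.5  0.1 -0.1]
   [-0.004, 0.002, 0.353] [-0.0002, 0.0, 0.0001]
```

View pics/g1.png

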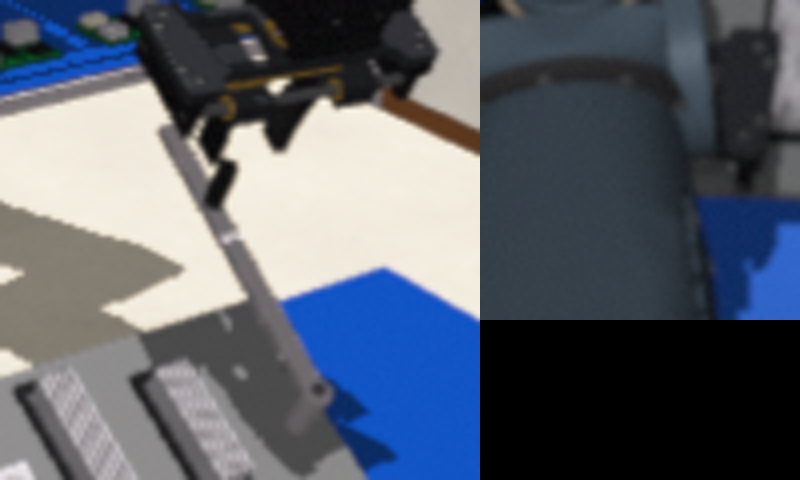

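Both bars lie flat in their pockets. The knob top is at crop (230,162), between and just below the fingertips at (215,158) and (278,150). Descending over it.

Call:
carry_out([
  [[0, 0, 0.04, 0, 0, 0, 0], [-0.004, 0.002, 0.08, 0, 0, 0, 0], [-0.004, 0.002, 0.12, 0, 0, 0, 0], [-0.004, 0.002, 0.16, 0, 0, 0, 0], [-0.004, 0.002, 0.2, 0, 0, 0, 0], [-0.004, 0.002, 0.24, 0, 0, 0, 0], [-0.004, 0.002, 0.28, 0, 0, 0, 0], [-0.004, 0.002, 0.32, 0, 0, 0, 0], [-0.004, 0.002, 0.34, 0, 0, 0, 0], [-0.004, 0.002, 0.34, 0, 0, 0, 0]],
])

```text
time_s: 29.03
position: [0.3788, 0.2256, 0.1812]
tcp_rot: [[0.861, -0.081, -0.502], [-0.089, -0.996, 0.009], [-0.501, 0.037, -0.865]]
force: [-0.6, -0.2, 0.6]
opening: 0.498
grasp_force: 0.0
```

Call:
carry_out([
  [[0, 0, 0, 0, 0, 0, 1], [0, 0, 0, 0, 0, 0, 1], [0, 0, 0, 0, 0, 0, 1], [0, 0, 0, 0, 0, 0, 1], [0, 0, 0, 0, 0, 0, 1], [0, 0, 0, 0, 0, 0, 1], [0, 0, 0, 0, 0, 0, 1], [0, 0, 0, 0, 0, 0, 1], [0, 0, 0, 0, 0, 0, 1], [0, 0, 0, 0, 0, 0, 1]],
])

```text
time_s: 29.87
position: [0.3798, 0.2256, 0.1819]
tcp_rot: [[0.862, -0.081, -0.501], [-0.089, -0.996, 0.009], [-0.499, 0.037, -0.866]]
force: [1.4, -0.8, 1.5]
opening: 0.177
grasp_force: 30.0
```

```bash
cat >> h.py <<'E'
def arc(a0,a1,n,st=None,z=.049,r=.165):
    if st is None: s=telemetry.read_state();p,R=s["position"],s["tcp_rot"]
    else: p,R=st
    rows=[]
    for i in range(1,11):
        a=a0+(a1-a0)*min(i,n)/n; q=kn(a,z,r);T=tk(a)
        rows.append(np.r_[(R.T@(q-p)/.15).round(3),(Ro.from_matrix(R.T@T).as_rotvec()/2/np.pi).round(4),1].tolist())
    print(rows); return q,T
E
python3 - <<'E'
from h import *
sb(); s=telemetry.read_state();b=BR.T@(s["position"]-BP);a=np.arctan2(b[0]+.015,b[1]+.12);print("angle",a,"r",np.hypot(b[0]+.015,b[1]+.12))
r=.165
x=arc(1.647,1.2,9); x=arc(1.2,.8,9,x);x=arc(.8,.45,9,x); x=arc(.45,.16,9,x)
E
```

```text
t 29.87 p [0.3798 0.2256 0.1819] F [ 1.4 -0.8  1.5] M [-0.09 -0.21  0.07] open 0.177 grip 30.0 q [ 12.  33.  93.   6.  83. 104.]
bed coords [ 149.7 -132.4   49.9] rot [0.0764 0.0008 0.0014] F bed [-0.5  0.8  2. ]
angle 1.6461069076152175 r 0.1651745939652098
[[0.003, 0.054, 0.006, -0.0002, 0.0001, -0.0078, 1.0], [0.007, 0.108, 0.006, -0.0002, 0.0001, -0.0157, 1.0], [0.013, 0.162, 0.006, -0.0002, 0.0001, -0.0236, 1.0], [0.023, 0.216, 0.006, -0.0002, 0.0001, -0.0315, 1.0], [0.035, 0.269, 0.006, -0.0002, 0.0001, -0.0394, 1.0], [0.05, 0.322, 0.006, -0.0002, 0.0001, -0.0473, 1.0], [0.067, 0.374, 0.006, -0.0002, 0.0001, -0.0552, 1.0], [0.087, 0.425, 0.005, -0.0003, 0.0001, -0.0632, 1.0], [0.109, 0.474, 0.005, -0.0003, 0.0001, -0.0711, 1.0], [0.109, 0.474, 0.005, -0.0003, 0.0001, -0.0711, 1.0]]
[[0.001, 0.049, 0.0, 0.0, 0.0, -0.0071, 1.0], [0.004, 0.098, -0.0, 0.0, 0.0, -0.0141, 1.0], [0.01, 0.146, -0.0, 0.0, 0.0, -0.0212, 1.0], [0.017, 0.195, 0.0, 0.0, 0.0, -0.0283, 1.0], [0.027, 0.242, 0.0, 0.0, 0.0, -0.0354, 1.0], [0.039, 0.29, -0.0, 0.0, 0.0, -0.0424, 1.0], [0.053, 0.337, -0.0, -0.0, -0
[... 383 characters left out ...]
1.0], [0.03, 0.254, 0.0, 0.0, -0.0, -0.0371, 1.0], [0.041, 0.296, 0.0, 0.0, -0.0, -0.0433, 1.0], [0.053, 0.337, 0.0, -0.0, -0.0, -0.0495, 1.0], [0.067, 0.377, 0.0, -0.0, -0.0, -0.0557, 1.0], [0.067, 0.377, 0.0, -0.0, -0.0, -0.0557, 1.0]]
[[0.001, 0.035, -0.0, 0.0, 0.0, -0.0051, 1.0], [0.002, 0.071, -0.0, -0.0, 0.0, -0.0103, 1.0], [0.005, 0.106, -0.0, 0.0, -0.0, -0.0154, 1.0], [0.009, 0.141, -0.0, 0.0, 0.0, -0.0205, 1.0], [0.014, 0.176, 0.0, 0.0, 0.0, -0.0256, 1.0], [0.021, 0.211, -0.0, -0.0, 0.0, -0.0308, 1.0], [0.028, 0.246, -0.0, 0.0, 0.0, -0.0359, 1.0], [0.037, 0.28, -0.0, 0.0, 0.0, -0.041, 1.0], [0.046, 0.315, -0.0, -0.0, 0.0, -0.0462, 1.0], [0.046, 0.315, -0.0, -0.0, 0.0, -0.0462, 1.0]]
```

Call:
carry_out([
  [[0.003, 0.054, 0, 0, 0, -0.008, 1], [0.007, 0.108, 0, 0, 0, -0.016, 1], [0.013, 0.162, 0, 0, 0, -0.024, 1], [0.023, 0.216, 0, 0, 0, -0.0315, 1], [0.035, 0.269, 0, 0, 0, -0.0395, 1], [0.05, 0.322, 0, 0, 0, -0.047, 1], [0.067, 0.374, 0, 0, 0, -0.055, 1], [0.087, 0.425, 0, 0, 0, -0.063, 1], [0.109, 0.474, 0, 0, 0, -0.071, 1], [0.109, 0.474, 0, 0, 0, -0.071, 1]],
])

```text
time_s: 30.7
position: [0.3883, 0.1523, 0.1763]
tcp_rot: [[0.812, 0.298, -0.501], [0.349, -0.937, 0.009], [-0.467, -0.182, -0.865]]
force: [0.0, -1.8, 2.5]
opening: 0.178
grasp_force: 30.0
```

Call:
carry_out([
  [[0.001, 0.049, 0, 0, 0, -0.007, 1], [0.004, 0.098, 0, 0, 0, -0.014, 1], [0.01, 0.146, 0, 0, 0, -0.021, 1], [0.017, 0.195, 0, 0, 0, -0.0285, 1], [0.027, 0.242, 0, 0, 0, -0.0355, 1], [0.039, 0.29, 0, 0, 0, -0.0425, 1], [0.053, 0.337, 0, 0, 0, -0.0495, 1], [0.069, 0.383, 0, 0, 0, -0.0565, 1], [0.087, 0.428, 0, 0, 0, -0.0635, 1], [0.087, 0.428, 0, 0, 0, -0.0635, 1]],
])

```text
time_s: 31.53
position: [0.4184, 0.097, 0.1584]
tcp_rot: [[0.633, 0.59, -0.501], [0.685, -0.728, 0.008], [-0.36, -0.348, -0.866]]
force: [1.7, -2.6, 3.5]
opening: 0.169
grasp_force: 30.0
```

```bash
cat >> h.py <<'E'
def ka():
    sb(); s=telemetry.read_state();b=BR.T@(s["position"]-BP);a=np.arctan2(b[0]+.015,b[1]+.12);print("angle",a,"r",np.hypot(b[0]+.015,b[1]+.12)); return a
E
python3 - <<'E'
from h import *
a=ka()
x=arc(a,.45,9); x=arc(.45,.16,9,x)
E
```

```text
t 31.53 p [0.4184 0.097  0.1584] F [ 1.7 -2.6  3.5] M [-0.41 -0.11  0.29] open 0.169 grip 30.0 q [-2. 35. 94. -0. 81. 45.]
bed coords [103.   -4.3  49.8] rot [-6.944e-01  2.000e-04  9.000e-04] F bed [0.3 2.5 3.9]
angle 0.7952893924993722 r 0.16520552205401418
[[0.003, 0.042, 0.005, -0.0001, 0.0, -0.0072, 1.0], [0.005, 0.084, 0.005, -0.0001, 0.0, -0.0133, 1.0], [0.01, 0.126, 0.005, -0.0001, 0.0, -0.0195, 1.0], [0.016, 0.168, 0.005, -0.0001, 0.0, -0.0256, 1.0], [0.023, 0.21, 0.005, -0.0001, 0.0, -0.0317, 1.0], [0.032, 0.251, 0.005, -0.0001, 0.0, -0.0378, 1.0], [0.043, 0.292, 0.005, -0.0001, 0.0, -0.0439, 1.0], [0.055, 0.332, 0.005, -0.0001, 0.0, -0.05, 1.0], [0.069, 0.372, 0.005, -0.0001, 0.0, -0.0561, 1.0], [0.069, 0.372, 0.005, -0.0001, 0.0, -0.0561, 1.0]]
[[0.001, 0.035, -0.0, 0.0, 0.0, -0.0051, 1.0], [0.002, 0.071, -0.0, -0.0, 0.0, -0.0103, 1.0], [0.005, 0.106, -0.0, 0.0, -0.0, -0.0154, 1.0], [0.009, 0.141, -0.0, 0.0, 0.0, -0.0205, 1.0], [0.014, 0.176, 0.0, 0.0, 0.0, -0.0256, 1.0], [0.021, 0.211, -0.0, -0.0, 0.0, -0.0308, 1.0], [0.028, 0.246, -0.0, 0.0, 0.0, -0.0359, 1.0], [0.037, 0.28, -0.0, 0.0, 0.0, -0.041, 1.0], [0.046, 0.315, -0.0, -0.0, 0.0, -0.0462, 1.0], [0.046, 0.315, -0.0, -0.0, 0.0, -0.0462, 1.0]]
```

Call:
carry_out([
  [[0.001, 0.042, 0, 0, 0, -0.006, 1], [0.004, 0.084, -0.001, 0, 0, -0.0125, 1], [0.009, 0.126, -0.002, 0, 0, -0.0185, 1], [0.015, 0.168, -0.002, 0, 0, -0.0245, 1], [0.022, 0.21, -0.002, 0, 0, -0.0305, 1], [0.032, 0.251, -0.002, 0, 0, -0.037, 1], [0.043, 0.292, -0.002, 0, 0, -0.043, 1], [0.055, 0.332, -0.002, 0, 0, -0.049, 1], [0.067, 0.372, -0.002, 0, 0, -0.055, 1], [0.067, 0.372, -0.002, 0, 0, -0.055, 1]],
])

```text
time_s: 32.37
position: [0.4578, 0.0633, 0.1354]
tcp_rot: [[0.396, 0.77, -0.5], [0.891, -0.453, 0.007], [-0.222, -0.449, -0.866]]
force: [0.6, -4.1, 2.6]
opening: 0.171
grasp_force: 30.0
```

Call:
carry_out([
  [[0.001, 0.035, 0, 0, 0, -0.005, 1], [0.002, 0.071, 0, 0, 0, -0.0105, 1], [0.005, 0.106, 0, 0, 0, -0.0155, 1], [0.009, 0.141, 0, 0, 0, -0.0205, 1], [0.014, 0.176, 0, 0, 0, -0.0255, 1], [0.021, 0.211, 0, 0, 0, -0.031, 1], [0.028, 0.246, 0, 0, 0, -0.036, 1], [0.037, 0.28, 0, 0, 0, -0.041, 1], [0.046, 0.315, 0, 0, 0, -0.046, 1], [0.046, 0.315, 0, 0, 0, -0.046, 1]],
])

```text
time_s: 33.2
position: [0.4971, 0.0484, 0.1126]
tcp_rot: [[0.16, 0.851, -0.5], [0.983, -0.181, 0.007], [-0.084, -0.492, -0.866]]
force: [2.1, -3.5, 1.5]
opening: 0.176
grasp_force: 30.0
```

```bash
python3 - <<'E'
from h import *
a=ka()
x=arc(a,.02,9,z=.050); x=arc(.02,-.01,9,x,z=.05)
E
```

```text
t 33.2 p [0.4971 0.0484 0.1126] F [ 2.1 -3.5  1.5] M [-0.63 -0.45  0.4 ] open 0.176 grip 30.0 q [-6. 43. 85. -2. 83.  6.]
bed coords [11.3 43.1 49.8] rot [-9.857e-01  0.000e+00 -5.000e-04] F bed [-1.1  3.5  2.4]
angle 0.15983093887862182 r 0.16523176611675883
[[0.002, 0.017, -0.001, 0.0001, 0.0, -0.0038, 1.0], [0.002, 0.034, -0.001, 0.0001, 0.0, -0.0063, 1.0], [0.003, 0.051, -0.001, 0.0001, 0.0, -0.0088, 1.0], [0.004, 0.068, -0.001, 0.0001, 0.0, -0.0113, 1.0], [0.006, 0.085, -0.001, 0.0001, 0.0, -0.0137, 1.0], [0.007, 0.102, -0.001, 0.0001, 0.0, -0.0162, 1.0], [0.009, 0.119, -0.001, 0.0001, 0.0, -0.0187, 1.0], [0.011, 0.136, -0.001, 0.0001, 0.0, -0.0212, 1.0], [0.014, 0.153, -0.001, 0.0001, 0.0, -0.0236, 1.0], [0.014, 0.153, -0.001, 0.0001, 0.0, -0.0236, 1.0]]
[[0.0, 0.004, 0.0, -0.0, -0.0, -0.0005, 1.0], [0.0, 0.007, -0.0, -0.0, -0.0, -0.0011, 1.0], [0.0, 0.011, 0.0, -0.0, -0.0, -0.0016, 1.0], [0.0, 0.015, -0.0, -0.0, -0.0, -0.0021, 1.0], [0.0, 0.018, -0.0, -0.0, -0.0, -0.0027, 1.0], [0.0, 0.022, 0.0, -0.0, -0.0, -0.0032, 1.0], [0.0, 0.026, -0.0, -0.0, -0.0, -0.0037, 1.0], [0.0, 0.029, -0.0, -0.0, -0.0, -0.0042, 1.0], [0.001, 0.033, 0.0, -0.0, -0.0, -0.0048, 1.0], [0.001, 0.033, 0.0, -0.0, -0.0, -0.0048, 1.0]]
```

Call:
carry_out([
  [[0, 0.017, 0, 0, 0, -0.003, 1], [0.001, 0.034, 0, 0, 0, -0.005, 1], [0.002, 0.051, 0, 0, 0, -0.0075, 1], [0.003, 0.068, 0, 0, 0, -0.01, 1], [0.005, 0.085, 0, 0, 0, -0.0125, 1], [0.006, 0.102, 0, 0, 0, -0.015, 1], [0.008, 0.119, 0, 0, 0, -0.0175, 1], [0.01, 0.136, 0, 0, 0, -0.02, 1], [0.012, 0.153, 0, 0, 0, -0.0225, 1], [0.012, 0.153, 0, 0, 0, -0.0225, 1]],
])

```text
time_s: 34.03
position: [0.5154, 0.0463, 0.102]
tcp_rot: [[0.037, 0.864, -0.503], [0.999, -0.038, 0.008], [-0.013, -0.503, -0.864]]
force: [-0.4, -4.8, 4.9]
opening: 0.179
grasp_force: 30.0
```

```bash
python3 - <<'E'
from h import *
a=ka(); s=telemetry.read_state(); print("F tool",(s["tcp_rot"].T@s["force"]).round(1))
E
```

```text
t 34.03 p [0.5154 0.0463 0.102 ] F [-0.4 -4.8  4.9] M [-0.68  0.05  0.56] open 0.179 grip 30.0 q [-6. 45. 82. -2. 84. -3.]
bed coords [-9.8 44.9 49.8] rot [-9.997e-01 -4.000e-04  3.100e-03] F bed [2.7 4.8 4.1]
angle 0.031228978482437903 r 0.16502284477870216
F tool [-4.9 -2.6 -4.1]
```

Call:
carry_out([
  [[0, 0.008, 0, 0, 0, -0.001, 1], [0, 0.016, 0, 0, 0, -0.002, 1], [0, 0.024, 0, 0, 0, -0.003, 1], [0, 0.032, 0, 0, 0, -0.004, 1], [0, 0.038, 0, 0, 0, -0.005, 1], [0, 0.042, 0, 0, 0, -0.005, 1], [0, 0.045, 0, 0, 0, -0.005, 1], [0, 0.045, 0, 0, 0, -0.005, 1], [0, 0.045, 0, 0, 0, -0.005, 1], [0, 0.045, 0, 0, 0, -0.005, 1]],
])

```text
time_s: 34.87
position: [0.5197, 0.0461, 0.0993]
tcp_rot: [[0.01, 0.863, -0.506], [1.0, -0.007, 0.008], [0.003, -0.506, -0.863]]
force: [-3.1, -4.9, 8.0]
opening: 0.174
grasp_force: 30.0
```

```bash
python3 - <<'E'
from h import *
a=ka(); s=telemetry.read_state(); print("F tool",(s["tcp_rot"].T@s["force"]).round(1))
E
```

```text
t 34.87 p [0.5197 0.0461 0.0993] F [-3.1 -4.9  8. ] M [-0.65  0.83  0.55] open 0.174 grip 30.0 q [-6. 45. 81. -2. 84. -4.]
bed coords [-14.9  45.   49.7] rot [-1.0e+00 -7.0e-04  6.9e-03] F bed [6.6 5.  5.4]
angle 0.0003118554026083063 r 0.16502813975963423
F tool [-4.9 -6.7 -5.4]
```

Call:
carry_out([
  [[0, 0.003, 0, 0, 0, 0, 1], [0, 0.006, 0, 0, 0, 0, 1], [0, 0.009, 0, 0, 0, 0, 1], [0, 0.012, 0, 0, 0, 0, 1], [0, 0.014, 0, 0, 0, 0, 1], [0, 0.014, 0, 0, 0, 0, 1], [0, 0.014, 0, 0, 0, 0, 1], [0, 0.014, 0, 0, 0, 0, 1], [0, 0.014, 0, 0, 0, 0, 1], [0, 0.014, 0, 0, 0, 0, 1]],
])

```text
time_s: 35.7
position: [0.5197, 0.0461, 0.0992]
tcp_rot: [[0.01, 0.86, -0.51], [1.0, -0.007, 0.008], [0.003, -0.51, -0.86]]
force: [-5.5, -5.6, 11.9]
opening: 0.176
grasp_force: 30.0
```

```bash
python3 - <<'E'
from h import *
a=ka(); s=telemetry.read_state(); print("F tool",(s["tcp_rot"].T@s["force"]).round(1))
E
```

```text
t 35.7 p [0.5197 0.0461 0.0992] F [-5.5 -5.6 11.9] M [-0.72  1.47  0.6 ] open 0.176 grip 30.0 q [-6. 46. 81. -2. 84. -4.]
bed coords [-15.   45.   49.6] rot [-1.00e+00 -5.00e-04  1.17e-02] F bed [10.7  5.7  7.6]
angle 3.4466600274794645e-05 r 0.1650356421937147
F tool [ -5.7 -10.8  -7.5]
```

It has stalled at angle 0.000 with the force rising, so it is at the stop. A gentle back-pull will test the latch.

Call:
carry_out([
  [[0, -0.005, 0, 0, 0, 0, 1], [0, -0.01, 0, 0, 0, 0, 1], [0, -0.015, 0, 0, 0, 0, 1], [0, -0.02, 0, 0, 0, 0, 1], [0, -0.025, 0, 0, 0, 0, 1], [0, -0.028, 0, 0, 0, 0, 1], [0, -0.028, 0, 0, 0, 0, 1], [0, -0.028, 0, 0, 0, 0, 1], [0, -0.028, 0, 0, 0, 0, 1], [0, -0.028, 0, 0, 0, 0, 1]],
])

```text
time_s: 36.53
position: [0.5197, 0.0461, 0.0994]
tcp_rot: [[0.011, 0.865, -0.502], [1.0, -0.008, 0.008], [0.003, -0.502, -0.865]]
force: [-0.4, -5.2, 4.2]
opening: 0.171
grasp_force: 30.0
```

```bash
python3 - <<'E'
from h import *
a=ka(); s=telemetry.read_state(); print("F tool",(s["tcp_rot"].T@s["force"]).round(1))
E
```

```text
t 36.53 p [0.5197 0.0461 0.0994] F [-0.4 -5.2  4.2] M [-0.67  0.19  0.54] open 0.171 grip 30.0 q [-6. 45. 81. -2. 84. -4.]
bed coords [-14.9  45.   49.7] rot [-1.0e+00 -9.0e-04  2.2e-03] F bed [2.4 5.2 3.4]
angle 0.0006303167272029108 r 0.16504669578542217
F tool [-5.2 -2.4 -3.4]
```

Call:
carry_out([
  [[0, -0.005, 0, 0, 0, 0, 1], [0, -0.01, 0, 0, 0, 0, 1], [0, -0.015, 0, 0, 0, 0, 1], [0, -0.02, 0, 0, 0, 0, 1], [0, -0.022, 0, 0, 0, 0, 1], [0, -0.022, 0, 0, 0, 0, 1], [0, -0.022, 0, 0, 0, 0, 1], [0, -0.022, 0, 0, 0, 0, 1], [0, -0.022, 0, 0, 0, 0, 1], [0, -0.022, 0, 0, 0, 0, 1]],
])

```text
time_s: 37.37
position: [0.5196, 0.0461, 0.0996]
tcp_rot: [[0.011, 0.868, -0.496], [1.0, -0.008, 0.008], [0.004, -0.496, -0.868]]
force: [3.3, -5.2, -1.0]
opening: 0.174
grasp_force: 30.0
```

```bash
python3 - <<'E'
from h import *
a=ka(); s=telemetry.read_state(); print("F tool",(s["tcp_rot"].T@s["force"]).round(1))
E
```

```text
t 37.37 p [0.5196 0.0461 0.0996] F [ 3.3 -5.2 -1. ] M [-0.64 -0.86  0.57] open 0.174 grip 30.0 q [-6. 45. 81. -2. 83. -4.]
bed coords [-14.7  45.   49.8] rot [-1.     -0.0012 -0.0049] F bed [-3.4  5.1  0.8]
angle 0.0017970763935054573 r 0.16503294140717564
F tool [-5.1  3.4 -0.8]
```

The keeper holds against a 3.4 N back-pull, so it is latched. Relax, release and retreat.

Call:
carry_out([
  [[0, 0.006, 0, 0, 0, 0, 1], [0, 0.012, 0, 0, 0, 0, 1], [0, 0.012, 0, 0, 0, 0, 1], [0, 0.012, 0, 0, 0, 0, 0.4], [0, 0.012, 0, 0, 0, 0, 0], [0, 0.012, 0, 0, 0, 0, 0], [0, 0.012, 0, 0, 0, 0, 0], [0, 0.012, 0, 0, 0, 0, 0], [0, 0.012, 0, 0, 0, 0, 0], [0, 0.012, 0, 0, 0, 0, 0]],
])

```text
time_s: 38.2
position: [0.5188, 0.0466, 0.0997]
tcp_rot: [[0.011, 0.865, -0.501], [1.0, -0.007, 0.009], [0.004, -0.501, -0.865]]
force: [-0.2, 0.3, -0.1]
opening: 0.487
grasp_force: 0.0
```

Call:
carry_out([
  [[0, 0, -0.05, 0, 0, 0, 0], [0, 0, -0.15, 0, 0, 0, 0], [0, 0, -0.25, 0, 0, 0, 0], [0, 0, -0.4, 0, 0, 0, 0], [0, 0, -0.55, 0, 0, 0, 0], [0, 0, -0.7, 0, 0, 0, 0], [0, 0, -0.85, 0, 0, 0, 0], [0, 0, -0.95, 0, 0, 0, 0], [0, 0, -0.95, 0, 0, 0, 0], [0, 0, -0.95, 0, 0, 0, 0]],
])

```text
time_s: 39.03
position: [0.5907, 0.0451, 0.2237]
tcp_rot: [[0.011, 0.867, -0.499], [1.0, -0.007, 0.009], [0.004, -0.499, -0.867]]
force: [-0.2, 0.1, -1.0]
opening: 0.499
grasp_force: 0.0
```

```bash
python3 - <<'E'
from h import *
sb()
im=capture("scene")
cv2.imwrite("pics/z1.png",cv2.resize(im[95:245,180:330],None,fx=4,fy=4,interpolation=cv2.INTER_CUBIC)[:,:,::-1])
for a in(0,.05):print(a,[((proj("scene",kn(a,z))[0]-[180,95]+.5)*4-.5).round(0) for z in(.041,.081)])
ref=cv2.imread("pics/scene0.png")[:,:,::-1];d=np.abs(im.astype(int)-ref).max(2)
for n,(x0,x1,y0,y1) in dict(screw=(120,185,290,375),module=(208,300,270,350),bin=(345,410,150,200)).items(): print(n,(d[y0:y1,x0:x1]>60).sum())
E
```

```text
t 39.03 p [0.5907 0.0451 0.2237] F [-0.2  0.1 -1. ] M [-0.1  -0.4  -0.03] open 0.499 grip 0.0 q [ -5.  42.  65.  -2. 103.  -5.]
bed coords [-14.2  45.  192.9] rot [-1.     -0.0016 -0.0011] F bed [-0.3 -0.1 -0.9]
0 [array([273., 386.]), array([289., 353.])]
0.05 [array([267., 375.]), array([283., 342.])]
screw 0
module 0
bin 0
```

View pics/z1.png

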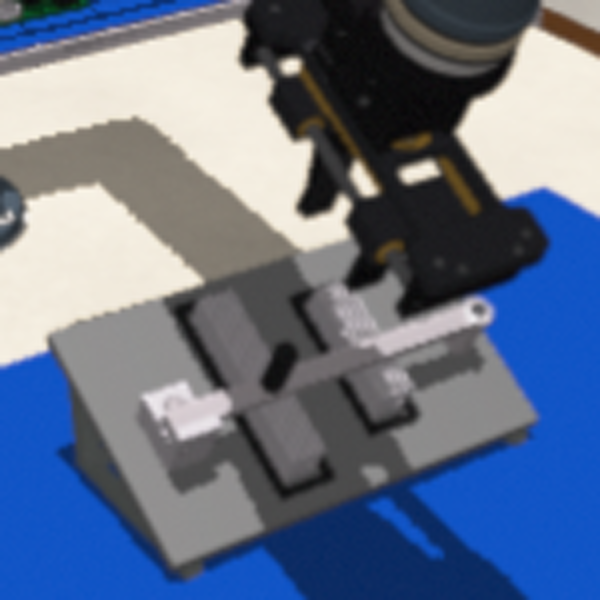

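The keeper lies across both seated bars with its tip in the catch block. The knob runs from about (273,386) to (290,350), which matches the prediction for angle 0. The bystanders haven't moved and the gripper is clear.

```bash
python3 -c "
from h import *
print(job.hand_in())"
```

```text
the job is handed in; nothing more can be done
None
```

Job handed in at about 39 s: the long bar and then the short bar were laid flat in their pockets, the keeper is latched shut and let go, and the screwdriver, module and bin are where they were.

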